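# Nudge the flashlight past the watch-charger post into its charging bay

### The job

Park the orange flashlight in its walnut charging bay: sliding it on the slate with your fingertips only, push the end nearer the watch-charger post in behind the post, then push the other end round until the whole light lies snug along the bay's back rail between the two end rails. Never pick it up, tip it or roll it, don't force it against the charger post, and leave the coaster, keys and lockbox where they are.

Things in the scene. Friction and masses are not known exactly. Their poses are not given: they have to be found in the camera images.
- bay: Charging bay: three walnut rails 26 mm high, 14 mm thick, fixed to the slate, pale charging strip flush between them, open on the robot's side. Origin on the slate in mid-bay, where the parked flashlight's centre lies; x points to the back rail (away from the robot), y along the bay to the left. Back rail's inner face at x = +24 mm. Fixed, its place and yaw vary.
- bay_left (a point): Left end rail: middle of its inner face, on the slate, at y = +142 mm in the bay's frame (the rail reaches from the back rail to x = -20 mm). Axes as the bay's.
- bay_right (a point): Right end rail: middle of its inner face, on the slate, at y = -142 mm in the bay's frame (the rail reaches from the back rail to x = -20 mm). Axes as the bay's.
- watch_post: White watch-puck charger on a rigid aluminium post 18 mm thick, 56 mm high, in front of the bay's right part: 55 to 85 mm right of and 63 to 73 mm in front of the bay's origin. Puck 32 mm across, top 71 mm up, clear above the flashlight. Origin on the post's axis at the slate. The flashlight fits between post and back rail, but not straight in: its tail must go in first, left of the post.
- flashlight: Orange rubber-cased flashlight, 230 mm long: bumpers 48 x 48 mm at the ends (lens end 50 mm long, tail 40 mm), 44 mm sleeve between. It rests on its bumpers, so an end that is pushed swings about the other. About 0.36 kg. Origin under its centre, on its underside; y along it to the lens, z up. Starts before the bay, offset left, lens to the left, up to 0.3 rad askew.
- light_lens (a point): Centre of the flashlight's lens end face (left end), half-way up (24 mm above the slate), 115 mm from the flashlight's middle; axes as the flashlight's.
- light_tail (a point): Centre of the flashlight's tail end face (right end, nearer the post), half-way up (24 mm above the slate), 115 mm from the flashlight's middle; axes as the flashlight's. The rubber grips wood: pushed lengthwise into the back rail at more than about 30 degrees to it, the light can jam; swing the lens end round a little first.
- coaster: Loose round walnut coaster, 96 mm across, 10 mm high, on the slate to the right of the work. Origin under its centre. Leave alone.
- keys: Two chrome car keys on a clip, lying flat on the slate left of the bay, about 120 mm long, 60 mm wide, 6 mm high. Origin at the clip's eye. Leave alone.
- lockbox: Tin lockbox with a steel lever latch, 174 x 124 mm, 75 mm high (91 mm over its handle), far right. Origin under its centre. Leave alone.
There are look-alikes about, which are no part of the job. Of the things that look like the flashlight, take the one that is farthest to the robot's right at the start.

How it is judged:
By the outcome, as a careful person would: the job done as asked, in the order asked, and still so for the second after the job is handed in, with the robot touching nothing.
It also fails if it takes over 64 s, if anything falls off the work surface, if the arm or the gripper's body presses on something with over 40 N, if the wrist force passes 120 N, or if a joint passes its speed limit or range.

### The arm

A 6-joint arm with a two-finger parallel gripper is mounted at the origin on the work surface. World frame = base frame: x ahead of the robot, y to its left, z up, the work surface at z = 0. Lengths are in m, angles in rad, forces in N, time in s.
With the tool pointing down it reaches from about 0.275 to 0.75 m from the base axis. Payload 10.2 kg.
Tool frame: the origin (TCP) lies midway between the tips of the shut fingers; the grasp point (between the pads) lies arm.grip_point_offset behind it (arm.grip_point_offset is the distance from the TCP to the grasp point, in m); z points along the fingers, y is the direction in which the jaws open and shut (so a half turn about z gives the same grasp; the last joint's range is limited). The gripper opens to 85 mm and grips with 20 to 120 N. Pads are 22 mm wide; open, the fingers measure 114 mm over their backs; the gripper's body (76 mm by 85 mm) begins 54 mm behind the grasp point. The pads swing forward as they close: fully open they stand 13 mm farther back than shut.
Start: joints at [-1.473, 0.313, 1.498, -0, 1.331, -0.223], TCP at [0.166, -0.498, 0.231] pointing down, gripper open.
Joint ranges: [-2.94, 2.94], [-0.97, 2.17], [0.19, 2.56], [-1.23, 4.37], [0.02, 3.11], [-2.88, 2.88]. Speed limits (rad/s): [2.39, 2.39, 3.01, 3.14, 3.14, 3.14].

### API

Orientations are given as a unit quaternion [w, x, y, z].
In Python, from station import arm gives the robot as it stands. The module is installed in compiled form; this text tells all that it offers.
- The arm moves only by the tool send_rows, never from a script. Its argument "series" is a list of rows, each an object of numbers: "ax", "ay", "az": the turn, a rotation vector about the tool's x, y, z in rad; "x", "y", "z": the shift along the tool's x, y, z in m; "hand": the opening in per cent of the stroke, from 0 (shut) to 100 (fully open). In form: [{"ax": .., "ay": .., "az": .., "x": .., "y": .., "z": .., "hand": ..}, ...]. A call has 1 to 5 rows; each row shifts and turns the commanded pose from where the row before left it, along the tool's axes as they then stand; what a row does not reach is not made up. A row lasts 1/8 s, in which the tool goes at most 62.5 mm and 10.7 degrees, less where a joint would pass 70% of its speed; a pose out of reach is approached as far as the arm can. A call with a gripper value outside its range is refused whole. The fingers move at their own pace and stop on an object; "grip_force" is the grip in N (left out, the last holds). Time passes only in rows, so rows that do not move let the fingers close. It gives the time, the measured TCP pose, the force and the opening at its end, in the units of the state.
- arm.sense(): the state, without advancing time (a new reading comes with each control period).
- arm.camera(name): name is "scene" or "top" or "wrist"; returns a dict with "img" (420x560x3 uint8, red, green, blue), "mtx" (3x3 intrinsics, pixels), "extrinsics" (4x4, takes a point from camera to world coordinates); the wrist camera has in their place "mount" (4x4, takes a point from camera to tool coordinates, whose origin is the TCP and whose axes are the flange's). Camera axes: x right, y up, looking along -z (the intrinsics and any distortion apply to the point x, -y, -z); pixel columns grow to the right and rows downward; lengths in m; the calibration is good to about 2 mm. A picture is of the moment at which its call begins: read the wrist's pose just before it. There is no depth.
- arm.sign_off(): hands the job in, once; it reports no verdict.
Trained networks look in a picture, given as the dict that the camera call returned (one of the last four; its "shot" number tells which), for a name from the list of things; names that differ only in an ending like _2 or _b are one class to them, and where a whole thing is asked for, a point or a joint stands for the part that bears it (a point fixed in the world has none). Each returns a list of dicts, best first, with "score" (0 to 1); they miss things now and then, are a little off and sometimes report something else, mostly with a low value. They report only what shows in the picture. A call takes as long as a camera call. They do not tell look-alikes from the thing itself.
- arm.recognise(target, picture): "centre" ([x, y, z] in m, in world coordinates, good to about 4 mm: the middle of the surface that is visible of it).
- arm.outline_of(target, picture): "mask" (420x560 bool, what is visible of it).
The state is a dict: "t": time; "joints": joint angles; "qd": joint speeds; "joint_torque": joint torques, N m; "tool_pos": TCP position; "orientation": TCP orientation; "ft_force": force on the tool from outside, world axes, zero at the start; "torque": the same for the moment, N m; "grip_width": finger opening in m.
Only numpy, scipy, OpenCV 4.12 (cv2) and the standard library are available. Lean on these libraries where they do the work, as an engineer would, in place of code of your own. Each camera call takes 0.05 s, during which the arm holds its last target.

## Working session

There is one attempt and no reset: what is moved stays moved. The work goes in short steps, Python scripts to look and compute and a tool call to move; the robot and the scene stay as the last step left them, time stands still between calls to the robot, and variables do not carry over. Pictures are saved under pics/ and viewed, and the job is handed in when it is done.

Besides the shell and the picture viewer there is one more tool, called after "Call:" as name(argument=value, ...) on one line, values as JSON. send_rows: Moves the arm, as the interface text tells. Its arguments: {"type":"object","properties":{"series":{"type":"array","items":{"type":"object","properties":{"ax":{"type":"number"},"ay":{"type":"number"},"az":{"type":"number"},"x":{"type":"number"},"y":{"type":"number"},"z":{"type":"number"},"hand":{"type":"number"}}}},"grip_force":{"type":"number"}},"required":["series"]}

```bash
mkdir -p pics; cat > h.py <<'E'
import numpy as np, cv2
from station import arm
def save(n,img): cv2.imwrite(f'pics/{n}.png',cv2.cvtColor(img,cv2.COLOR_RGB2BGR))
def ray(d,u,v,z=0.0):
    M=d['mtx'];E=d['extrinsics']
    p=cv2.undistortPoints(np.array([[[u,v]]],float),M,d.get('dist'))[0,0] if 'dist' in d else np.linalg.solve(M,[u,v,1])[:2]
    r=E[:3,:3]@np.array([p[0],-p[1],-1]);o=E[:3,3]
    return o+r*(z-o[2])/r[2]
def proj(d,P):
    E=np.linalg.inv(d['extrinsics']);q=E[:3,:3]@np.array(P)+E[:3,3]
    u=d['mtx']@np.array([q[0]/-q[2],-q[1]/-q[2],1]);return u[:2]
E
python3 - <<'E'
from h import *
s=arm.sense();print(s)
for c in('top','scene'):
    d=arm.camera(c);save(c+'0',d['img']);print(d.keys(),d['mtx'],d['extrinsics'])
    for n in('bay','watch_post','flashlight','light_lens','light_tail','bay_left','bay_right','coaster','keys','lockbox'):
        for r in arm.recognise(n,d): print(n,r['score'],np.round(r['centre'],3),proj(d,r['centre']).round())
E
```

```text
{'t': 0.0, 'joints': array([-1.47338885e+00,  3.13461275e-01,  1.49848892e+00,  1.98394855e-05,
        1.33099826e+00, -2.23420838e-01]), 'qd': array([ 1.30098629e-04,  1.88819383e-04, -3.37745629e-05,  8.85032712e-04,
        5.69296924e-04,  2.69679322e-04]), 'joint_torque': array([ 8.39411587e-04, -4.12261963e+01, -2.59741312e+01, -1.65264105e-04,
        4.20312543e-03, -1.27675389e-05]), 'tool_pos': array([ 0.16551564, -0.49793691,  0.2307098 ]), 'orientation': array([-6.75950820e-04,  9.87161366e-01,  1.59724693e-01,  5.22993178e-05]), 'ft_force': array([-0.46603941, -0.43129462,  0.43587995]), 'torque': array([-0.03373709, -0.01184912,  0.00894901]), 'grip_width': 0.08530929423078785}
dict_keys(['img', 'mtx', 'extrinsics', 'shot']) [[526.8901427    0.         273.72684333]
 [  0.         526.8901427  216.31262981]
 [  0.           0.           1.        ]] [[-2.21147924e-02  9.87893555e-01 -1.53548884e-01  2.49583891e-01]
 [-9.99752580e-01 -2.22195618e-02  1.03393075e-03 -2.48225454e-02]
 [-2.39037538e-03  1.53533758e-01  9.88140512e-01  1.53296599e+00]
 [ 0.00000000e+00  0.0
[... 1630 characters left out ...]
95 [0.268 0.458 0.04 ] [404. 160.]
light_lens 0.73 [0.527 0.055 0.046] [301. 229.]
light_lens 0.63 [0.316 0.153 0.041] [317. 178.]
light_lens 0.61 [0.546 0.348 0.048] [406. 221.]
light_tail 0.84 [0.522 0.053 0.041] [300. 229.]
light_tail 0.81 [0.322 0.156 0.04 ] [319. 180.]
light_tail 0.67 [0.544 0.344 0.046] [404. 221.]
light_tail 0.6 [0.268 0.458 0.044] [405. 159.]
bay_left 0.82 [ 0.683 -0.036  0.017] [278. 286.]
bay_left 0.22 [ 0.521 -0.208  0.012] [204. 247.]
bay_right 0.88 [ 0.686 -0.039  0.017] [277. 287.]
coaster 0.75 [ 0.521 -0.208  0.011] [204. 248.]
keys 0.55 [0.692 0.239 0.007] [384. 277.]
keys 0.33 [ 0.683 -0.033  0.02 ] [279. 285.]
lockbox 0.84 [ 0.526 -0.466  0.078] [ 98. 244.]
```

View pics/top0.png

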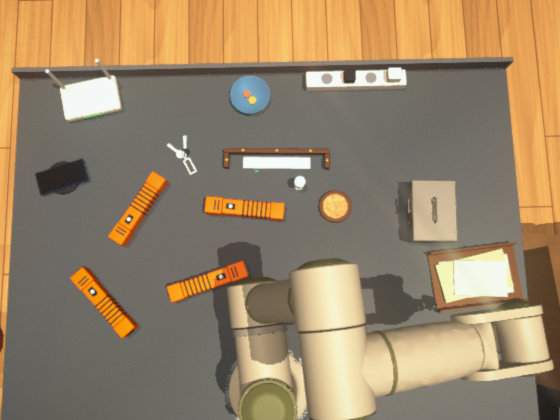

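View pics/scene0.png

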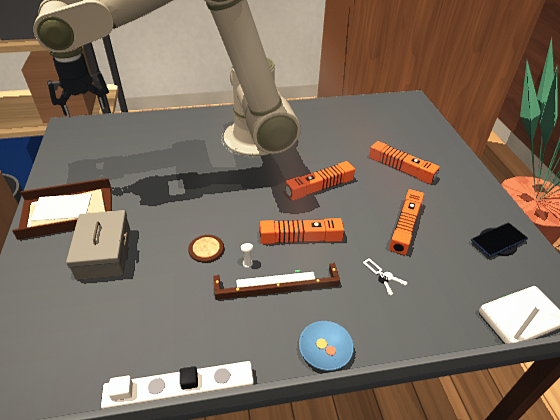

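Four orange flashlights show in the top view, at about (243,208), (207,281), (137,208) and (103,301). The one at (243,208), y≈0.06, is farthest right and lies just in front of the bay, so it is the target. I'll confirm that in an enlarged crop and measure.

```bash
python3 - <<'E'
from h import *
from scipy.optimize import least_squares
for c,(x0,y0,w,h) in(('top',(190,130,170,110)),('scene',(190,200,170,110))):
    d=arm.camera(c);save(c+'1',cv2.resize(d['img'][y0:y0+h,x0:x0+w],None,fx=4.7,fy=4.7,interpolation=cv2.INTER_CUBIC))
    for i,o in enumerate(arm.outline_of('flashlight',d)):
        m=o['mask'].astype(np.uint8);r=cv2.minAreaRect(np.argwhere(m)[:,::-1].astype(np.float32))
        print(c,o['score'],np.round(r[0]),np.round(r[1]),r[2])
        if abs(r[0][1]-(208 if c=='top' else 230))<6 and (r[0][0]>220 and r[0][0]<320): np.save(c+'_fl.npy',m)
E
```

```text
top 0.89 [244. 209.] [80. 19.] 5.273896217346191
top 0.73 [138. 209.] [21. 81.] 34.186119079589844
top 0.69 [104. 302.] [82. 21.] 48.887908935546875
top 0.68 [207. 281.] [19. 83.] 70.8663558959961
scene 0.98 [320. 180.] [21. 73.] 71.56504821777344
scene 0.92 [403. 162.] [71. 21.] 22.166345596313477
scene 0.84 [406. 222.] [19. 65.] 18.434947967529297
scene 0.59 [301. 231.] [24. 84.] 88.21009063720703
```

View pics/top1.png

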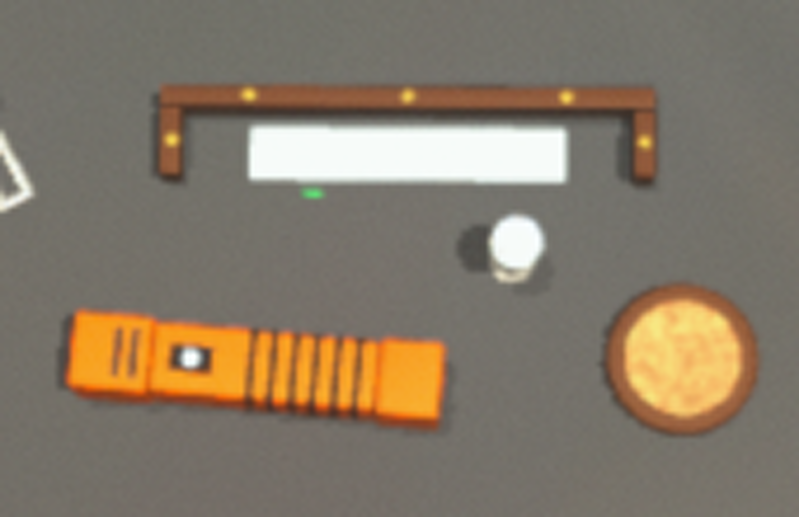

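View pics/scene1.png

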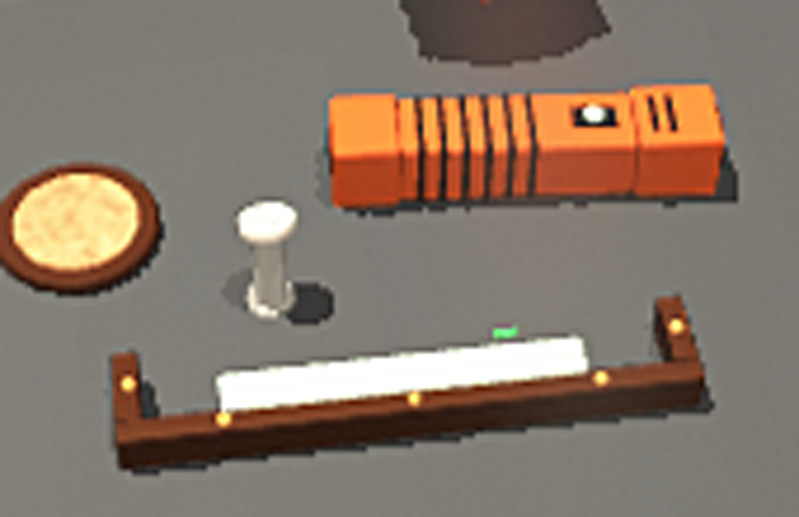

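```bash
cat > fit.py <<'E'
from h import *
from scipy.optimize import least_squares
def fit(obs,cams,off,p0,loss='soft_l1'):
    # obs: list of (cam, croppx, modelpt)
    def pr(p,m):
        c,s=np.cos(p[2]),np.sin(p[2]);return [p[0]+c*m[0]-s*m[1],p[1]+s*m[0]+c*m[1],m[2]]
    def f(p):
        return np.concatenate([proj(cams[k],pr(p,m))-(np.array(off[k][:2])+(np.array(u)+.5)/off[k][2]-.5) for k,u,m in obs])
    r=least_squares(f,p0,loss=loss)
    return r.x,f(r.x).reshape(-1,2)
E
python3 - <<'E'
from fit import *
cams={'t':arm.camera('top'),'s':arm.camera('scene')}
off={'t':(190,130,4.7),'s':(190,200,4.7)}
B=.026
bay=[('t',(162,86),(.038,.156,B)),('t',(655,90),(.038,-.156,B)),('t',(184,107),(.024,.142,B)),('t',(634,110),(.024,-.142,B)),('t',(160,174),(-.02,.156,B)),('t',(182,174),(-.02,.142,B)),('t',(634,178),(-.02,-.142,B)),('t',(655,178),(-.02,-.156,B)),
('s',(118,438),(.038,-.156,B)),('s',(703,372),(.038,.156,B)),('s',(112,353),(-.02,-.156,B)),('s',(137,353),(-.02,-.142,B)),('s',(656,298),(-.02,.142,B)),('s',(683,297),(-.02,.156,B))]
H=.048
fl=[('t',(77,311),(.024,.115,H)),('t',(445,343),(.024,-.115,H)),('t',(438,427),(-.024,-.115,H)),('t',(69,388),(-.024,.115,H)),
('s',(333,97),(-.024,-.115,H)),('s',(333,156),(.024,-.115,H)),('s',(713,86),(-.024,.115,H)),('s',(722,138),(.024,.115,H)),('s',(337,207),(.024,-.115,0)),('s',(720,192),(.024,.115,0))]
po=[('t',(517,241),(0,0,.071)),('s',(267,221),(0,0,.071)),('s',(268,300),(0,0,.004))]
for nm,o,p0 in(('bay',bay,[.66,-.03,0]),('fl',fl,[.5,.06,0]),('post',po,[.58,-.1,0])):
    for ks in('ts','t','s'):
        oo=[q for q in o if q[0] in ks]
        p,r=fit(oo,cams,off,p0);print(nm,ks,p.round(4),'rms px',np.sqrt((r**2).mean()).round(2))
    if nm=='bay': b=fit(o,cams,off,p0)[0]
    if nm=='post':
        p=fit(o,cams,off,p0)[0]
        c,s=np.cos(b[2]),np.sin(b[2]);dx,dy=p[:2]-b[:2];print('post in bay',c*dx+s*dy,-s*dx+c*dy)
E
```

```text
bay ts [ 0.651  -0.0367 -0.0309] rms px 0.74
bay t [ 0.6495 -0.0381 -0.031 ] rms px 0.28
bay s [ 0.6539 -0.0354 -0.0303] rms px 0.6
fl ts [ 0.5095  0.0598 -0.11  ] rms px 1.05
fl t [ 0.5071  0.0573 -0.1197] rms px 0.65
fl s [ 0.512   0.061  -0.1021] rms px 0.82
post ts [ 0.5866 -0.1016  0.    ] rms px 1.44
post t [ 0.5768 -0.102   0.    ] rms px 0.0
post s [ 0.5889 -0.1014  0.    ] rms px 0.24
post in bay -0.062364104003480525 -0.06685675814592236
```

```bash
cat > trk.py <<'E'
from h import *
from scipy.optimize import minimize
BAY={'top':(.6495,-.0381,-.031),'scene':(.6539,-.0354,-.0303)}
BW=(.651,-.0367,-.0309)
def tow(b,x,y): c,s=np.cos(b[2]),np.sin(b[2]);return b[0]+c*x-s*y,b[1]+s*x+c*y
def tob(b,X,Y): c,s=np.cos(b[2]),np.sin(b[2]);dx,dy=X-b[0],Y-b[1];return c*dx+s*dy,-s*dx+c*dy
def hull(d,b,p,S=4):
    c,s=np.cos(p[2]),np.sin(p[2]);pts=[]
    for mx in(-.024,.024):
        for my in(-.115,.115):
            for z in(0,.048):
                X,Y=tow(b,p[0]+c*mx-s*my,p[1]+s*mx+c*my);pts.append(proj(d,(X,Y,z)))
    return cv2.convexHull(np.array(pts,np.float32))[:,0]
def track(cam,p0,occ=False):
    d=arm.camera(cam);b=BAY[cam];img=d['img'];hsv=cv2.cvtColor(img,cv2.COLOR_RGB2HSV)
    m=((hsv[...,0]<16)&(hsv[...,1]>170)&(hsv[...,2]>90)).astype(np.uint8)
    m=cv2.morphologyEx(m,cv2.MORPH_CLOSE,np.ones((5,5)))
    n,l=cv2.connectedComponents(m);c=hull(d,b,p0);roi=np.zeros_like(m);cv2.fillPoly(roi,[c.astype(int)],1)
    roi=cv2.dilate(roi,np.ones((15,15)))
    k=np.zeros_like(m)
    for i in range(1,n):
        a=(l==i).sum();
        if a>60 and ((l==i)&(roi>0)).sum()>.5*a:k|=(l==i).astype(np.uint8)
    kf=k.astype(np.float32)
    def cost(p):
        h=np.zeros_like(m);cv2.fillPoly(h,[np.round(hull(d,b,p)*256).astype(np.int32)+0],255,cv2.LINE_AA,8)
        return np.abs(h/255.-kf).sum()
    best=None
    p=np.array(p0,float)
    for s in(1,.4,.2):
        r=minimize(cost,p,method='Nelder-Mead',options=dict(initial_simplex=p+s*np.array([[0,0,0],[.02,0,0],[0,.02,0],[0,0,.15]]),xatol=1e-4,fatol=.1));p=r.x
    return p,r.fun,d
def both(p0,name=None):
    for cam in('top','scene'):
        p,f,d=track(cam,p0)
        print(cam,'light in bay mm',(p[:2]*1e3).round(1),'yaw',p[2].round(3),'cost',round(f),'of',round(cv2.contourArea(hull(d,BAY[cam],p))))
        if name:
            im=d['img'].copy()
            x0,y0=(170,110) if cam=='top' else(180,170)
            im=cv2.resize(im[y0:y0+150,x0:x0+200],None,fx=3.5,fy=3.5,interpolation=cv2.INTER_CUBIC)
            cv2.polylines(im,[((hull(d,BAY[cam],p)+.5-np.array([x0,y0]))*3.5).astype(int)],True,(0,0,255),1)
            save(f'{name}_{cam}',im)
    s=arm.sense();q=s['orientation'];
    from scipy.spatial.transform import Rotation as R
    M=R.from_quat(q[[1,2,3,0]]).as_matrix()
    print('t',s['t'],'tcp bay mm',np.round(np.array(tob(BW,*s['tool_pos'][:2]))*1e3,1),'z',s['tool_pos'][2].round(4),'toolx yaw rel bay',(np.arctan2(M[1,0],M[0,0])-BW[2]).round(4),'tilt',M[:,2].round(3),'F',s['ft_force'].round(2),s['grip_width'].round(4))
E
python3 - <<'E'
from trk import *
print([a for a in dir(arm) if a[0]!='_'],arm.grip_point_offset)
both([-.144,.092,-.08],'a')
E
```

```text
['IKError', 'camera', 'grip_point_offset', 'outline_of', 'recognise', 'sense', 'sign_off'] 0.0187
top light in bay mm [-143.    92.1] yaw -0.089 cost 707 of 1522
scene light in bay mm [-146.    90.8] yaw -0.076 cost 375 of 2052Traceback (most recent call last):
  File "<stdin>", line 3, in <module>
  File "trk.py", line 46, in both
    print('t',s['t'],'tcp bay mm',np.round(np.array(tob(BW,*s['tool_pos'][:2]))*1e3,1),'z',s['tool_pos'][2].round(4),'toolx yaw rel bay',(np.arctan2(M[1,0],M[0,0])-BW[2]).round(4),'tilt',M[:,2].round(3),'F',s['ft_force'].round(2),s['grip_width'].round(4))
                                                                                                                                                                                                                                      ^^^^^^^^^^^^^^^^^^^^^
AttributeError: 'float' object has no attribute 'round'
```

```bash
python3 -c "
import cv2,numpy as np
a=[cv2.imread(f'pics/a_{c}.png') for c in('top','scene')]
cv2.imwrite('pics/a.png',cv2.resize(np.vstack(a),None,fx=.57,fy=.57))"
```

```text
(no output)
```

View pics/a.png

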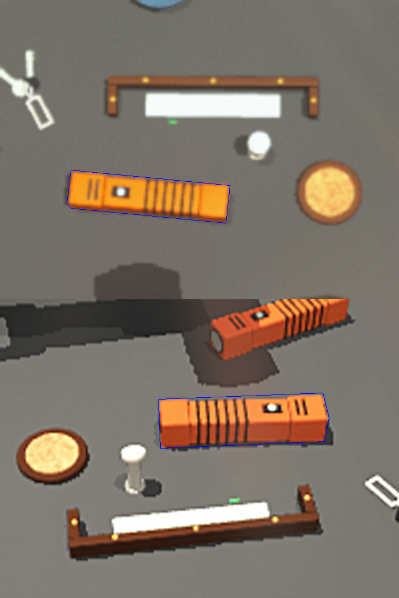

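Call:
send_rows(series=[{"x":0.034,"y":-0.029,"hand":0},{"x":0.034,"y":-0.029,"hand":0},{"x":0.034,"y":-0.029,"hand":0},{"x":0.034,"y":-0.029,"hand":0},{"x":0.034,"y":-0.029,"hand":0}], grip_force=20)

```text
schema error: expected keys ax, ay, az, x, y, z, hand
```

Call:
send_rows(series=[{"x":0.034,"y":-0.029,"hand":0},{"x":0.034,"y":-0.029,"hand":0},{"x":0.034,"y":-0.029,"hand":0},{"x":0.034,"y":-0.029,"hand":0},{"x":0.034,"y":-0.029,"hand":0}])

```text
schema error: expected keys ax, ay, az, x, y, z, hand
```

Call:
send_rows(series=[{"x":0.034,"y":-0.029,"hand":0},{"x":0.034,"y":-0.029,"hand":0},{"az":0.12,"hand":0},{"az":0.12,"hand":0},{"az":0.11,"hand":0}])

```text
schema error: expected keys ax, ay, az, x, y, z, hand
```

```bash
sed -i "s/s\['grip_width'\].round(4)/round(s['grip_width'],4)/; s/hsv\[...,0\]<16/hsv[...,0]<20/; s/np.ones((5,5))/np.ones((7,7))/" trk.py; python3 - <<'E'
from trk import *
both([-.144,.092,-.08])
E
```

```text
top light in bay mm [-142.9   93.1] yaw -0.09 cost 294 of 1522
scene light in bay mm [-145.6   90.8] yaw -0.074 cost 369 of 2053
t 1.6 tcp bay mm [-471.  -476.3] z 0.2313 toolx yaw rel bay 0.3516 tilt [-0. -0. -1.] F [ 0.37  0.23 -0.67] 0.0858
```

Call:
send_rows(series=[{"ax":0,"ay":0,"az":0,"x":0.034,"y":-0.029,"z":0,"hand":0},{"ax":0,"ay":0,"az":0,"x":0.034,"y":-0.029,"z":0,"hand":0},{"ax":0,"ay":0,"az":0,"x":0.034,"y":-0.029,"z":0,"hand":0},{"ax":0,"ay":0,"az":0,"x":0.034,"y":-0.029,"z":0,"hand":0},{"ax":0,"ay":0,"az":0,"x":0.034,"y":-0.029,"z":0,"hand":0}], grip_force=20)

```text
t: 2.22
tool_pos: [0.2817, -0.3057, 0.2314]
orientation: [0.0, 0.987, 0.16, 0.0]
ft_force: [1.3, -0.5, 0.7]
grip_width: 0.0002
```

Call:
send_rows(series=[{"ax":0,"ay":0,"az":0,"x":0.034,"y":-0.029,"z":0,"hand":0},{"ax":0,"ay":0,"az":0,"x":0.034,"y":-0.029,"z":0,"hand":0},{"ax":0,"ay":0,"az":0,"x":0.034,"y":-0.029,"z":0,"hand":0},{"ax":0,"ay":0,"az":0,"x":0.034,"y":-0.029,"z":0,"hand":0},{"ax":0,"ay":0,"az":0,"x":0.034,"y":-0.029,"z":0,"hand":0}])

```text
t: 2.85
tool_pos: [0.3974, -0.1145, 0.2315]
orientation: [0.0, 0.987, 0.16, 0.0]
ft_force: [0.6, -1.1, 0.5]
grip_width: -0.0003
```

Call:
send_rows(series=[{"ax":0,"ay":0,"az":0,"x":0.034,"y":-0.029,"z":0,"hand":0},{"ax":0,"ay":0,"az":0,"x":0.034,"y":-0.029,"z":0,"hand":0},{"ax":0,"ay":0,"az":0.12,"x":0,"y":0,"z":0,"hand":0},{"ax":0,"ay":0,"az":0.12,"x":0,"y":0,"z":0,"hand":0},{"ax":0,"ay":0,"az":0.11,"x":0,"y":0,"z":0,"hand":0}])

```text
t: 3.48
tool_pos: [0.443, -0.0392, 0.2313]
orientation: [0.0, 1.0, -0.016, 0.0]
ft_force: [-0.4, -0.2, -0.2]
grip_width: -0.0002
```

```bash
python3 - <<'E'
from trk import *
both([-.144,.092,-.08],'b')
E
```

```text
top light in bay mm [-143.2   96. ] yaw -0.086 cost 970 of 1522
scene light in bay mm [-145.7   92.3] yaw -0.076 cost 361 of 2053
t 3.575 tcp bay mm [-207.8   -9. ] z 0.2314 toolx yaw rel bay 0.0011 tilt [ 0. -0. -1.] F [0.42 0.4  0.43] 0.0003
```

Call:
send_rows(series=[{"ax":0,"ay":0,"az":0,"x":0,"y":0,"z":0.055,"hand":0},{"ax":0,"ay":0,"az":0,"x":0,"y":0,"z":0.055,"hand":0},{"ax":0,"ay":0,"az":0,"x":0,"y":0,"z":0.055,"hand":0},{"ax":0,"ay":0,"az":0,"x":0,"y":0,"z":0.04,"hand":0},{"ax":0,"ay":0,"az":0,"x":0,"y":0,"z":0.008,"hand":0}])

```text
t: 4.2
tool_pos: [0.4419, -0.039, 0.0167]
orientation: [-0.001, 1.0, -0.014, -0.002]
ft_force: [0.0, -0.7, 1.2]
grip_width: -0.0002
```

Call:
send_rows(series=[{"ax":0,"ay":0,"az":0,"x":0.01,"y":0,"z":0,"hand":0},{"ax":0,"ay":0,"az":0,"x":0.01,"y":0,"z":0,"hand":0},{"ax":0,"ay":0,"az":0,"x":0.01,"y":0,"z":0,"hand":0},{"ax":0,"ay":0,"az":0,"x":0.01,"y":0,"z":0,"hand":0},{"ax":0,"ay":0,"az":0,"x":0.01,"y":0,"z":0,"hand":0}])

```text
t: 4.82
tool_pos: [0.4936, -0.0408, 0.0185]
orientation: [0.0, 1.0, -0.015, -0.0]
ft_force: [-2.8, -0.1, 1.0]
grip_width: -0.0006
```

```bash
python3 - <<'E'
from trk import *
both([-.144,.092,-.0],'c')
E
```

```text
top light in bay mm [-132.1  115.3] yaw 0.008 cost 907 of 1535
scene light in bay mm [-132.2   94.9] yaw 0.077 cost 369 of 2079
t 4.925 tcp bay mm [-156.6   -9.1] z 0.0184 toolx yaw rel bay 0.0018 tilt [ 0.001 -0.    -1.   ] F [ 0.05  0.23 -0.42] -0.0001
```

View pics/c_scene.png

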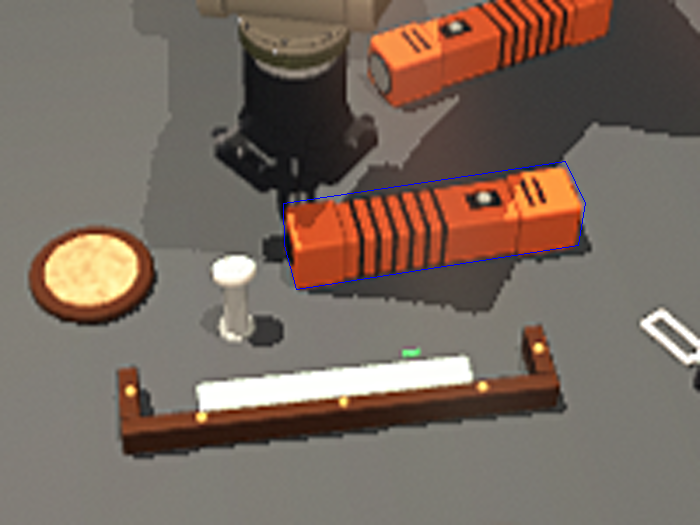

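Call:
send_rows(series=[{"ax":0,"ay":0,"az":0,"x":0.01,"y":-0.003,"z":0,"hand":0},{"ax":0,"ay":0,"az":0,"x":0.01,"y":-0.003,"z":0,"hand":0},{"ax":0,"ay":0,"az":0,"x":0.01,"y":-0.003,"z":0,"hand":0},{"ax":0,"ay":0,"az":0,"x":0.01,"y":-0.002,"z":0,"hand":0},{"ax":0,"ay":0,"az":0,"x":0.01,"y":-0.002,"z":0,"hand":0}])

```text
t: 5.55
tool_pos: [0.544, -0.0291, 0.0183]
orientation: [-0.0, 1.0, -0.015, -0.0]
ft_force: [-0.8, -0.5, 0.8]
grip_width: 0.0003
```

```bash
python3 - <<'E'
from trk import *
both([-.11,.1,.35],'d')
E
```

```text
top light in bay mm [-100.7  108.9] yaw 0.322 cost 948 of 1562
scene light in bay mm [-107.6  110.7] yaw 0.339 cost 365 of 2061
t 5.65 tcp bay mm [-106.8    4.3] z 0.0183 toolx yaw rel bay 0.0019 tilt [ 0.001 -0.    -1.   ] F [-0.39  0.31  0.18] -0.0001
```

View pics/d_scene.png

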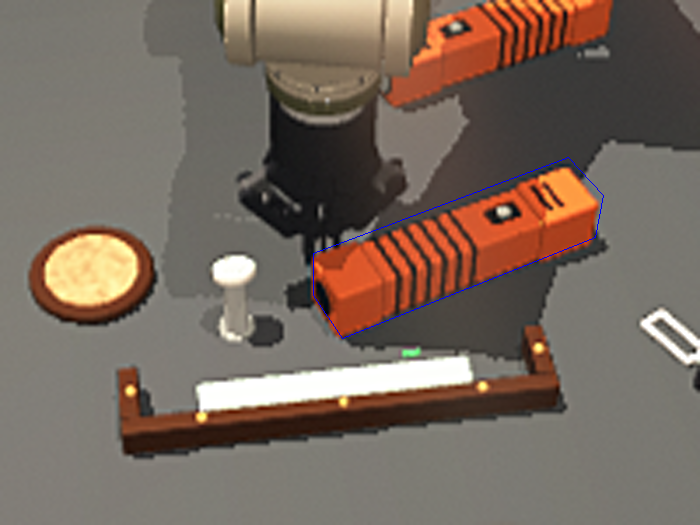

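Call:
send_rows(series=[{"ax":0,"ay":0,"az":0,"x":0.01,"y":-0.003,"z":0,"hand":0},{"ax":0,"ay":0,"az":0,"x":0.01,"y":-0.003,"z":0,"hand":0},{"ax":0,"ay":0,"az":0,"x":-0.01,"y":0,"z":0,"hand":0},{"ax":0,"ay":0,"az":0,"x":-0.05,"y":0,"z":0,"hand":0},{"ax":0,"ay":0,"az":0,"x":-0.02,"y":0,"z":-0.05,"hand":0}])

```text
t: 6.28
tool_pos: [0.4788, -0.0205, 0.0661]
orientation: [-0.001, 1.0, -0.015, -0.004]
ft_force: [1.4, -0.8, 2.2]
grip_width: -0.0
```

Call:
send_rows(series=[{"ax":0,"ay":0,"az":0.16,"x":0,"y":-0.03,"z":-0.05,"hand":0},{"ax":0,"ay":0,"az":0.16,"x":0,"y":-0.02,"z":0,"hand":0},{"ax":0,"ay":0,"az":0.16,"x":0,"y":0,"z":0,"hand":0},{"ax":0,"ay":0,"az":0.16,"x":0,"y":0,"z":0,"hand":0},{"ax":0,"ay":0,"az":0.16,"x":0,"y":0,"z":0,"hand":0}])

```text
t: 6.9
tool_pos: [0.4874, 0.0283, 0.1182]
orientation: [-0.0, 0.914, -0.405, -0.0]
ft_force: [0.2, -0.4, 0.6]
grip_width: -0.0001
```

```bash
python3 - <<'E'
from trk import *
both([-.1,.11,.42],'e')
print(arm.sense()['joints'])
E
```

```text
top light in bay mm [-91.3 115.4] yaw 0.432 cost 1291 of 1566
scene light in bay mm [-95.1 114.6] yaw 0.48 cost 370 of 2021
t 7.0 tcp bay mm [-165.4   59.8] z 0.1182 toolx yaw rel bay -0.7994 tilt [-0.  0. -1.] F [-0.2   0.5   0.17] -0.0002
[-1.82700825e-01  3.58816667e-01  1.75476432e+00  8.06296529e-05
  1.02815865e+00  2.21833884e+00]
```

View pics/e_scene.png

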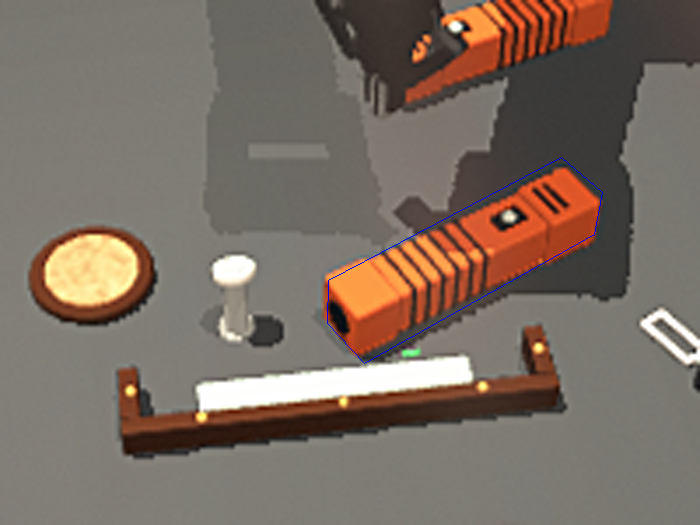

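Call:
send_rows(series=[{"ax":0,"ay":0,"az":0,"x":-0.032,"y":-0.033,"z":0,"hand":0},{"ax":0,"ay":0,"az":0,"x":-0.032,"y":-0.033,"z":0,"hand":0},{"ax":0,"ay":0,"az":0,"x":-0.032,"y":-0.033,"z":0,"hand":0},{"ax":0,"ay":0,"az":0,"x":-0.032,"y":-0.033,"z":0,"hand":0},{"ax":0,"ay":0,"az":-0.178,"x":0,"y":0,"z":0,"hand":0}])

```text
t: 7.62
tool_pos: [0.4983, 0.2141, 0.1181]
orientation: [-0.0, 0.949, -0.315, -0.0]
ft_force: [-0.3, -1.0, 0.0]
grip_width: 0.0001
```

Call:
send_rows(series=[{"ax":0,"ay":0,"az":-0.178,"x":0,"y":0,"z":0,"hand":0},{"ax":0,"ay":0,"az":-0.178,"x":0,"y":0,"z":0,"hand":0},{"ax":0,"ay":0,"az":-0.178,"x":0,"y":0,"z":0,"hand":0},{"ax":0,"ay":0,"az":-0.178,"x":0,"y":0,"z":0,"hand":0},{"ax":0,"ay":0,"az":-0.178,"x":0,"y":0,"z":0,"hand":0}])

```text
t: 8.25
tool_pos: [0.4986, 0.2116, 0.1182]
orientation: [-0.0, 0.992, 0.124, -0.0]
ft_force: [-0.4, 0.1, -0.6]
grip_width: 0.0001
```

Call:
send_rows(series=[{"ax":0,"ay":0,"az":-0.178,"x":0,"y":0,"z":0,"hand":0},{"ax":0,"ay":0,"az":-0.178,"x":0,"y":0,"z":0,"hand":0},{"ax":0,"ay":0,"az":-0.178,"x":0,"y":0,"z":0,"hand":0},{"ax":0,"ay":0,"az":-0.178,"x":0,"y":0,"z":0,"hand":0},{"ax":0,"ay":0,"az":-0.178,"x":0,"y":0,"z":0,"hand":0}])

```text
t: 8.88
tool_pos: [0.4986, 0.2115, 0.1182]
orientation: [-0.0, 0.842, 0.539, -0.0]
ft_force: [-0.6, 0.4, -0.4]
grip_width: 0.0001
```

Call:
send_rows(series=[{"ax":0,"ay":0,"az":-0.178,"x":0,"y":0,"z":0,"hand":0},{"ax":0,"ay":0,"az":-0.178,"x":0,"y":0,"z":0,"hand":0},{"ax":0,"ay":0,"az":-0.178,"x":0,"y":0,"z":0,"hand":0},{"ax":0,"ay":0,"az":-0.178,"x":0,"y":0,"z":0,"hand":0},{"ax":0,"ay":0,"az":-0.17,"x":0,"y":0,"z":0,"hand":0}])

```text
t: 9.5
tool_pos: [0.4986, 0.2115, 0.1182]
orientation: [-0.0, 0.532, 0.847, -0.0]
ft_force: [-0.1, 0.1, 0.3]
grip_width: 0.0002
```

```bash
python3 - <<'E'
from trk import *
both([-.094,.115,.47],'f')
print(arm.sense()['joints'])
E
```

```text
top light in bay mm [-89.7 112.9] yaw 0.415 cost 306 of 1566
scene light in bay mm [-93.1 112.2] yaw 0.452 cost 366 of 2043
t 9.6 tcp bay mm [-159.9  243.4] z 0.1182 toolx yaw rel bay 2.046 tilt [-0.  0. -1.] F [ 0.21 -0.04 -0.13] -0.0
[ 1.84832690e-01  4.63054409e-01  1.59459748e+00  5.56396274e-05
  1.08415624e+00 -2.59487428e-01]
```

View pics/f_top.png

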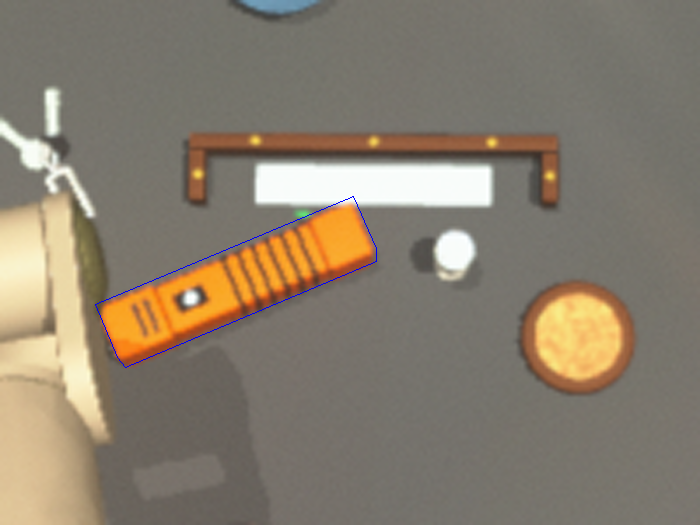

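Call:
send_rows(series=[{"ax":0,"ay":0,"az":0.04,"x":0,"y":0.007,"z":0.04,"hand":0},{"ax":0,"ay":0,"az":0,"x":0,"y":0,"z":0.04,"hand":0},{"ax":0,"ay":0,"az":0,"x":0,"y":0,"z":0.02,"hand":0},{"ax":0,"ay":0,"az":0,"x":-0.012,"y":0,"z":0,"hand":0},{"ax":0,"ay":0,"az":0,"x":-0.01,"y":0,"z":0,"hand":0}])

```text
t: 10.22
tool_pos: [0.5148, 0.1936, 0.0194]
orientation: [0.001, 0.553, 0.833, 0.001]
ft_force: [0.7, 0.5, -0.1]
grip_width: 0.0002
```

Call:
send_rows(series=[{"ax":0,"ay":0,"az":0,"x":-0.01,"y":0,"z":0,"hand":0},{"ax":0,"ay":0,"az":0,"x":-0.01,"y":0,"z":0,"hand":0},{"ax":0,"ay":0,"az":0,"x":-0.01,"y":0,"z":0,"hand":0},{"ax":0,"ay":0,"az":0,"x":-0.01,"y":0,"z":0,"hand":0},{"ax":0,"ay":0,"az":0,"x":0,"y":0,"z":0,"hand":0}])

```text
t: 10.85
tool_pos: [0.5299, 0.1566, 0.0181]
orientation: [0.0, 0.553, 0.833, -0.0]
ft_force: [0.5, 0.0, -1.1]
grip_width: 0.0002
```

```bash
python3 - <<'E'
from trk import *
both([-.077,.08,.43],'g')
E
```

```text
top light in bay mm [-71.7  64.4] yaw 0.445 cost 565 of 1554
scene light in bay mm [-73.4  73.7] yaw 0.466 cost 724 of 2121
t 10.95 tcp bay mm [-127.4  190. ] z 0.018 toolx yaw rel bay 2.0016 tilt [-0. -0. -1.] F [-0.26  0.61  0.57] -0.0
```

View pics/g_scene.png

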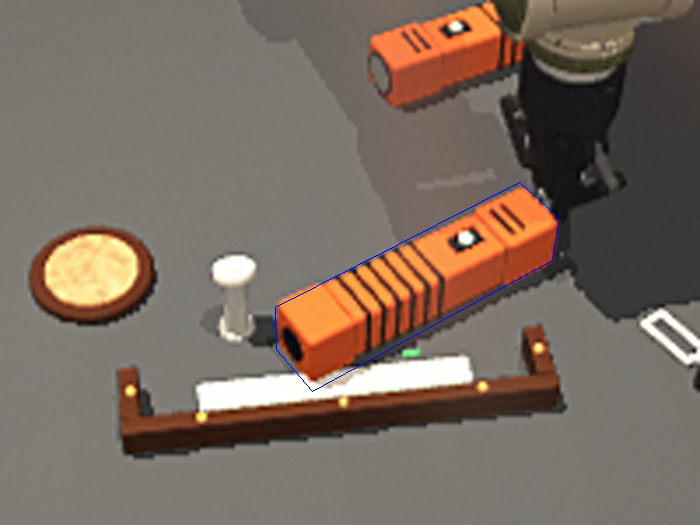

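Call:
send_rows(series=[{"ax":0,"ay":0,"az":0,"x":-0.01,"y":0,"z":0,"hand":0},{"ax":0,"ay":0,"az":0,"x":-0.01,"y":0,"z":0,"hand":0},{"ax":0,"ay":0,"az":0,"x":-0.01,"y":0,"z":0,"hand":0},{"ax":0,"ay":0,"az":0,"x":-0.01,"y":0,"z":0,"hand":0},{"ax":0,"ay":0,"az":0,"x":0,"y":0,"z":0,"hand":0}])

```text
t: 11.58
tool_pos: [0.5456, 0.1198, 0.0184]
orientation: [0.0, 0.553, 0.833, 0.0]
ft_force: [0.2, 0.5, -0.8]
grip_width: -0.0001
```

```bash
sed -i 's/hsv\[...,2\]>90/hsv[...,2]>60/' trk.py; python3 - <<'E'
from trk import *
both([-.056,.04,.45],'h')
E
python3 -c "
import cv2,numpy as np
a=[cv2.imread(f'pics/h_{c}.png') for c in('top','scene')]
cv2.imwrite('pics/h.png',cv2.resize(np.vstack(a),None,fx=.57,fy=.57))"
```

```text
top light in bay mm [-52.9  31.2] yaw 0.45 cost 587 of 1548
scene light in bay mm [-52.5  36.3] yaw 0.495 cost 714 of 2200
t 11.675 tcp bay mm [-110.5  153.9] z 0.0184 toolx yaw rel bay 2.0014 tilt [ 0. -0. -1.] F [-0.41 -0.45  0.75] -0.0003
```

View pics/h.png

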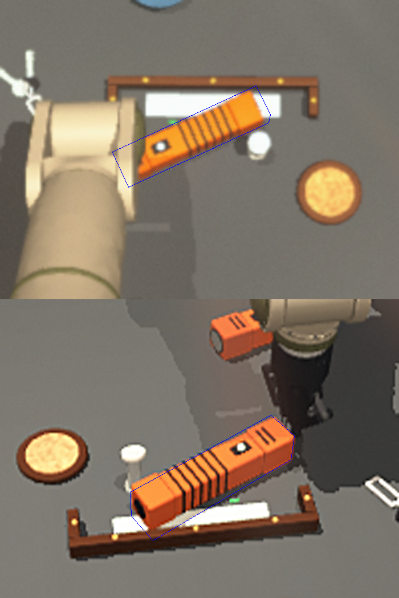

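Call:
send_rows(series=[{"ax":0,"ay":0,"az":0,"x":0.02,"y":0,"z":0,"hand":0},{"ax":0,"ay":0,"az":0,"x":0,"y":0,"z":-0.06,"hand":0},{"ax":0,"ay":0,"az":0,"x":0,"y":-0.05,"z":-0.02,"hand":0},{"ax":0,"ay":0,"az":0,"x":-0.059,"y":0,"z":0,"hand":0},{"ax":0,"ay":0,"az":0.17,"x":0,"y":0,"z":0,"hand":0}])

```text
t: 12.3
tool_pos: [0.5147, 0.064, 0.0989]
orientation: [0.001, 0.623, 0.782, 0.0]
ft_force: [0.1, 0.6, 0.5]
grip_width: -0.0004
```

Call:
send_rows(series=[{"ax":0,"ay":0,"az":0.17,"x":0,"y":0,"z":0,"hand":0},{"ax":0,"ay":0,"az":0.17,"x":0,"y":0,"z":0,"hand":0},{"ax":0,"ay":0,"az":0.17,"x":0,"y":0,"z":0,"hand":0},{"ax":0,"ay":0,"az":0.17,"x":0,"y":0,"z":0,"hand":0},{"ax":0,"ay":0,"az":0.17,"x":0,"y":0,"z":0,"hand":0}])

```text
t: 12.92
tool_pos: [0.5137, 0.0667, 0.0983]
orientation: [-0.0, 0.89, 0.456, -0.0]
ft_force: [0.9, 0.9, 0.3]
grip_width: 0.0
```

Call:
send_rows(series=[{"ax":0,"ay":0,"az":0.17,"x":0,"y":0,"z":0,"hand":0},{"ax":0,"ay":0,"az":0.17,"x":0,"y":0,"z":0,"hand":0},{"ax":0,"ay":0,"az":0.17,"x":0,"y":0,"z":0,"hand":0},{"ax":0,"ay":0,"az":0.17,"x":0,"y":0,"z":0,"hand":0},{"ax":0,"ay":0,"az":0,"x":0,"y":0,"z":0,"hand":0}])

```text
t: 13.55
tool_pos: [0.5138, 0.0665, 0.0983]
orientation: [-0.0, 0.991, 0.136, -0.0]
ft_force: [0.3, 0.7, -0.1]
grip_width: 0.0002
```

```bash
python3 - <<'E'
from trk import *
both([-.056,.04,.46],'i')
E
python3 -c "
import cv2,numpy as np
a=[cv2.imread(f'pics/i_{c}.png') for c in('top','scene')]
cv2.imwrite('pics/i.png',cv2.resize(np.vstack(a),None,fx=.57,fy=.57))"
```

```text
top light in bay mm [-49.7  17.3] yaw 0.483 cost 1018 of 1545
scene light in bay mm [-53.   36.2] yaw 0.482 cost 720 of 2205
t 13.65 tcp bay mm [-140.1   98.5] z 0.0984 toolx yaw rel bay 0.306 tilt [ 0.  0. -1.] F [0.05 0.04 0.08] -0.0001
```

View pics/i.png

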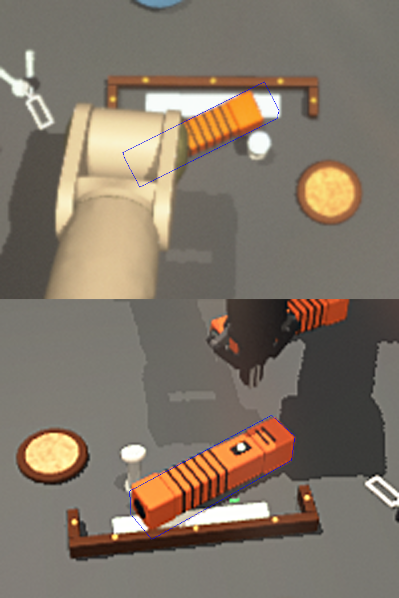

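Call:
send_rows(series=[{"ax":0,"ay":0,"az":0,"x":0,"y":0,"z":0.04,"hand":0},{"ax":0,"ay":0,"az":0,"x":0,"y":0,"z":0.035,"hand":0},{"ax":0,"ay":0,"az":0,"x":0,"y":0,"z":0.005,"hand":0},{"ax":0,"ay":0,"az":0,"x":0.01,"y":0,"z":0,"hand":0},{"ax":0,"ay":0,"az":0,"x":0.01,"y":0,"z":0,"hand":0}])

```text
t: 14.28
tool_pos: [0.535, 0.0709, 0.0197]
orientation: [0.0, 0.991, 0.135, 0.001]
ft_force: [-2.4, 0.3, 2.4]
grip_width: 0.0001
```

Call:
send_rows(series=[{"ax":0,"ay":0,"az":0,"x":0.01,"y":0,"z":0,"hand":0},{"ax":0,"ay":0,"az":0,"x":0.01,"y":0,"z":0,"hand":0},{"ax":0,"ay":0,"az":0,"x":0,"y":0,"z":0,"hand":0}])

```text
t: 14.65
tool_pos: [0.5537, 0.0762, 0.0184]
orientation: [0.0, 0.991, 0.135, 0.001]
ft_force: [-0.2, -0.7, -0.8]
grip_width: -0.0001
```

```bash
sed -i 's/hsv\[...,2\]>60/hsv[...,2]>130/' trk.py; python3 - <<'E'
from trk import *
both([-.046,.04,.32],'j')
E
python3 -c "
import cv2,numpy as np
a=[cv2.imread(f'pics/j_{c}.png') for c in('top','scene')]
cv2.imwrite('pics/j.png',cv2.resize(np.vstack(a),None,fx=.57,fy=.57))"
```

```text
top light in bay mm [-47.1  33.5] yaw 0.414 cost 975 of 1553
scene light in bay mm [-39.2  39.4] yaw 0.379 cost 454 of 2285
t 14.75 tcp bay mm [-101.5  109.6] z 0.0183 toolx yaw rel bay 0.3018 tilt [ 0. -0. -1.] F [-0.67  1.01 -0.13] -0.0001
```

View pics/j.png

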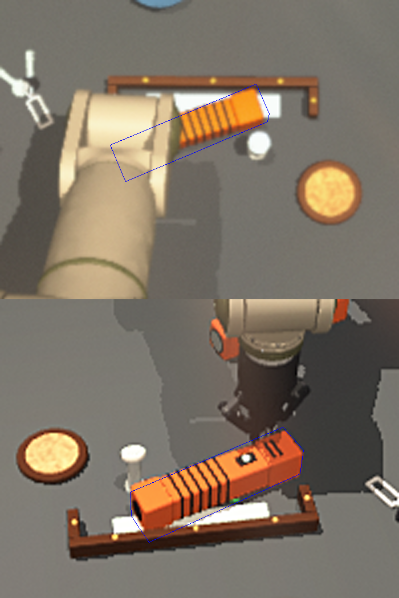

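```bash
python3 - <<'E'
from trk import *
d=arm.camera('scene');hsv=cv2.cvtColor(d['img'],cv2.COLOR_RGB2HSV)
cr=hsv[280:315,205:350]
for (u,v) in((270,284),(278,288),(215,300),(330,275),(246,272),(240,262),(232,256),(225,290)):print((u,v),d['img'][v,u],hsv[v,u])
np.save('s.npy',d['img'])
o=arm.outline_of('flashlight',d)
for q in o: 
    m=q['mask'];ys,xs=np.where(m);print(q['score'],xs.min(),xs.max(),ys.min(),ys.max(),m.sum())
m=((hsv[...,0]<20)&(hsv[...,1]>170)&(hsv[...,2]>130)).astype(np.uint8)*255
save('m',np.hstack([cv2.resize(a[230:320,200:310],None,fx=3.6,fy=3.6,interpolation=cv2.INTER_NEAREST) for a in(d['img'],cv2.cvtColor(m,cv2.COLOR_GRAY2RGB))]))
E
```

```text
(270, 284) [127  77  51] [ 10 153 127]
(278, 288) [39 20 14] [  7 163  39]
(215, 300) [123 116 110] [ 14  27 123]
(330, 275) [82 71 62] [14 62 82]
(246, 272) [85 43 31] [  7 162  85]
(240, 262) [106 104 100] [ 20  14 106]
(232, 256) [126 125 118] [ 26  16 126]
(225, 290) [125  64  37] [  9 180 125]
0.96 370 438 141 183 1277
0.75 246 331 236 284 2020
0.59 285 354 166 198 237
```

View pics/m.png

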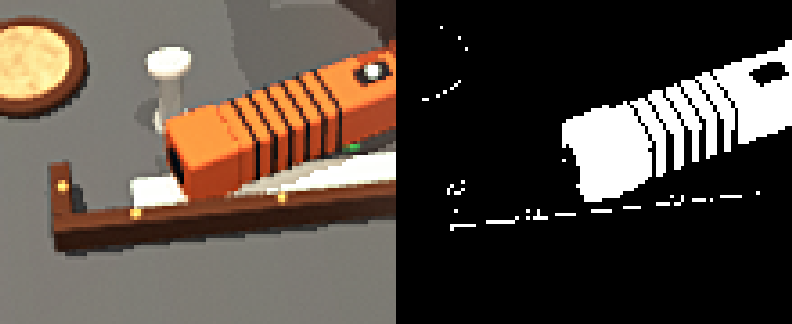

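```bash
python3 - <<'E'
s=open('trk.py').read()
s=s.replace("    kf=k.astype(np.float32)\n","""    ok=np.ones_like(m)
    for (x1,x2,y1,y2) in((.024,.038,-.156,.156),(-.02,.038,.142,.156),(-.02,.038,-.156,-.142)):
        hh=cv2.convexHull(np.array([proj(d,(*tow(b,x,y),z)) for x in(x1,x2) for y in(y1,y2) for z in(0,.026)],np.float32))
        cv2.fillPoly(ok,[np.round(hh).astype(int)],0)
    ok=cv2.erode(ok,np.ones((3,3)))
    kf=k.astype(np.float32)
""").replace("np.abs(h/255.-kf).sum()","(ok*np.abs(h/255.-kf)).sum()")
s=s.replace("    n,l=cv2.conn","    m[hsv[...,2]<135]=0 if False else m[hsv[...,2]<135]\n    n,l=cv2.conn")
# remove rail pixels before closing
s=s.replace("hsv[...,2]>130)","hsv[...,2]>145)")
open('trk.py','w').write(s)
E
python3 - <<'E'
from trk import *
both([-.046,.04,.32],'k')
E
```

```text
top light in bay mm [  0.5 -54. ] yaw 0.496 cost 616 of 1545
scene light in bay mm [-40.9  38. ] yaw 0.362 cost 387 of 2288
t 14.95 tcp bay mm [-101.7  109.6] z 0.0183 toolx yaw rel bay 0.3016 tilt [ 0.  0. -1.] F [-0.56  0.7   0.01] -0.0001
```

View pics/k_scene.png

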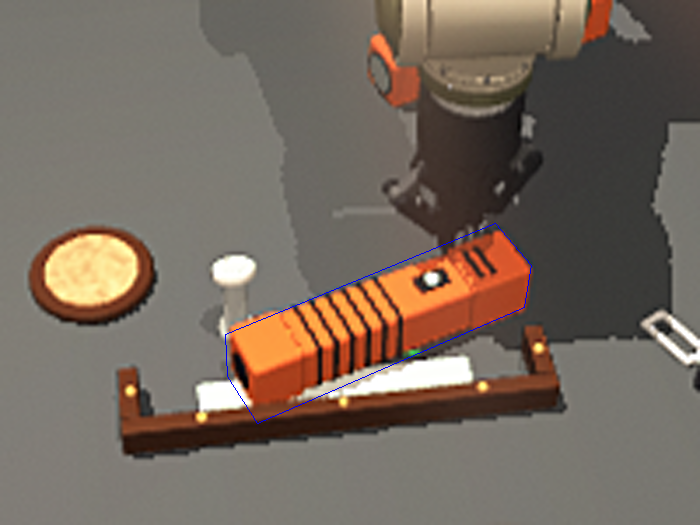

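Call:
send_rows(series=[{"ax":0,"ay":0,"az":0,"x":0.008,"y":0,"z":0,"hand":0},{"ax":0,"ay":0,"az":0,"x":0.008,"y":0,"z":0,"hand":0},{"ax":0,"ay":0,"az":0,"x":-0.03,"y":0,"z":0,"hand":0},{"ax":0,"ay":0,"az":0,"x":-0.02,"y":0,"z":-0.04,"hand":0},{"ax":0,"ay":0,"az":-0.17,"x":0,"y":0,"z":-0.04,"hand":0}])

```text
t: 15.58
tool_pos: [0.5194, 0.0668, 0.0992]
orientation: [-0.0, 0.975, 0.22, -0.0]
ft_force: [-0.0, -0.9, 0.4]
grip_width: 0.0003
```

```bash
python3 - <<'E'
from trk import *
both([-.037,.04,.27],'l')
E
```

```text
top light in bay mm [ -2.4 -48.6] yaw 0.225 cost 605 of 1570
scene light in bay mm [-27.8  42.6] yaw 0.262 cost 337 of 2355
t 15.675 tcp bay mm [-131.5   99.5] z 0.1024 toolx yaw rel bay 0.4749 tilt [ 0.008 -0.001 -1.   ] F [ 0.39 -0.86 -0.7 ] -0.0005
```

View pics/l_scene.png

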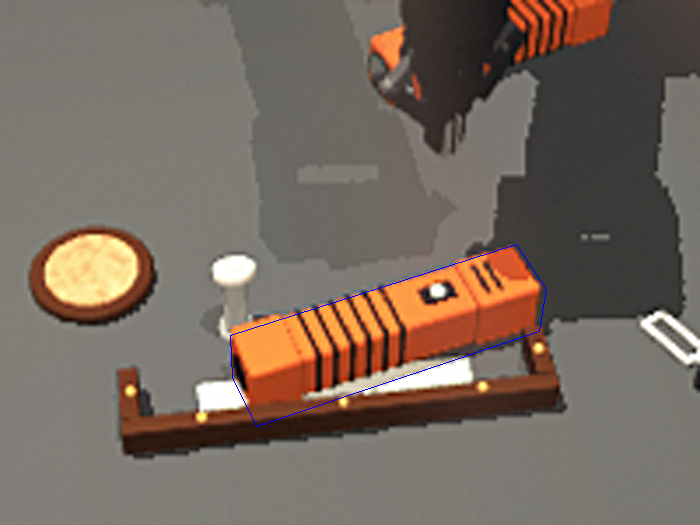

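Call:
send_rows(series=[{"ax":0,"ay":0,"az":0,"x":0.0475,"y":-0.0205,"z":0,"hand":0},{"ax":0,"ay":0,"az":0,"x":0.0475,"y":-0.0205,"z":0,"hand":0},{"ax":0,"ay":0,"az":-0.17,"x":0,"y":0,"z":0,"hand":0},{"ax":0,"ay":0,"az":-0.17,"x":0,"y":0,"z":0,"hand":0},{"ax":0,"ay":0,"az":-0.17,"x":0,"y":0,"z":0,"hand":0}])

```text
t: 16.3
tool_pos: [0.5887, 0.1448, 0.0974]
orientation: [-0.0, 0.888, 0.46, -0.0]
ft_force: [0.2, 0.2, 0.4]
grip_width: -0.0001
```

Call:
send_rows(series=[{"ax":0,"ay":0,"az":-0.17,"x":0,"y":0,"z":0,"hand":0},{"ax":0,"ay":0,"az":-0.17,"x":0,"y":0,"z":0,"hand":0},{"ax":0,"ay":0,"az":-0.17,"x":0,"y":0,"z":0,"hand":0},{"ax":0,"ay":0,"az":-0.17,"x":0,"y":0,"z":0,"hand":0},{"ax":0,"ay":0,"az":-0.17,"x":0,"y":0,"z":0,"hand":0}])

```text
t: 16.92
tool_pos: [0.5887, 0.1447, 0.0975]
orientation: [-0.0, 0.62, 0.785, -0.0]
ft_force: [0.3, 0.2, 0.5]
grip_width: -0.0001
```

```bash
python3 - <<'E'
from trk import *
both([-.028,.043,.26],'n')
E
```

```text
top light in bay mm [-23.8  34.8] yaw 0.27 cost 335 of 1572
scene light in bay mm [-26.7  38.6] yaw 0.277 cost 328 of 2357
t 17.025 tcp bay mm [-67.9 179.3] z 0.0975 toolx yaw rel bay 1.8318 tilt [-0.001 -0.    -1.   ] F [-0.04  0.23  0.12] 0.0002
```

View pics/n_scene.png

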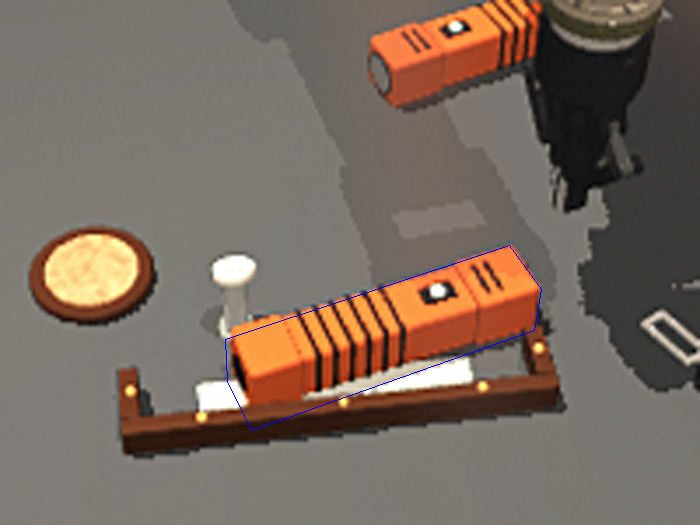

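View pics/n_top.png

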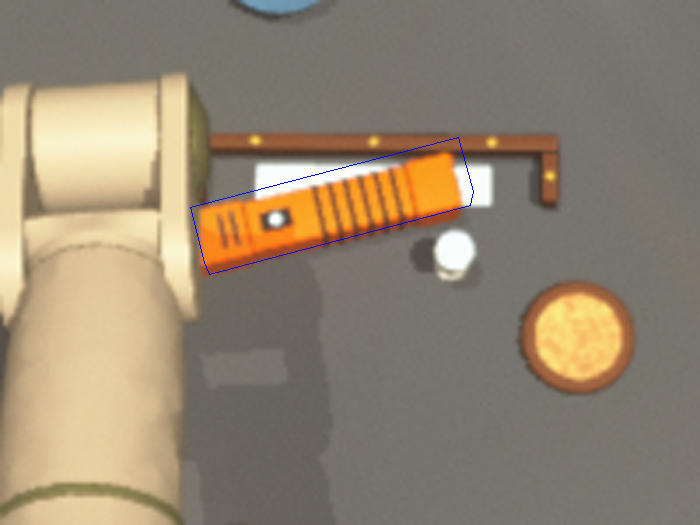

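```bash
cat > clk.py <<'E'
from fit import *
from trk import tob,BAY
def clk(pts,cam='top',p0=(.62,0,.25),z=.048):
    d=arm.camera(cam)
    p,r=fit([('c',u,(*m,z)) for u,m in pts],{'c':d},{'c':(170,110,3.5) if cam=='top' else (180,170,3.5)},p0)
    b=BAY[cam];print(np.round(np.array(tob(b,*p[:2]))*1e3,1),round(p[2]-b[2],3),'res',r.round(1).tolist())
E
python3 - <<'E'
from clk import *
clk([((197,210),(.024,.115)),((209,268),(-.024,.115)),((453,152),(.024,-.115)),((463,208),(-.024,-.115))])
E
```

```text
[-32.6  35.1] 0.234 res [[-2.3, 0.6], [-2.2, -0.1], [2.0, -0.1], [2.9, -0.4]]
```

Call:
send_rows(series=[{"ax":0,"ay":0,"az":0,"x":0,"y":0,"z":0.04,"hand":0},{"ax":0,"ay":0,"az":0,"x":0,"y":0,"z":0.035,"hand":0},{"ax":0,"ay":0,"az":0,"x":0,"y":0,"z":0.005,"hand":0},{"ax":0,"ay":0,"az":0,"x":-0.012,"y":0,"z":0,"hand":0},{"ax":0,"ay":0,"az":0,"x":-0.01,"y":0,"z":0,"hand":0}])

```text
t: 17.7
tool_pos: [0.5945, 0.1224, 0.0198]
orientation: [0.001, 0.622, 0.783, 0.001]
ft_force: [-0.2, 2.3, -0.4]
grip_width: 0.0
```

Call:
send_rows(series=[{"ax":0,"ay":0,"az":0,"x":-0.008,"y":0,"z":0,"hand":0},{"ax":0,"ay":0,"az":0,"x":-0.008,"y":0,"z":0,"hand":0},{"ax":0,"ay":0,"az":0,"x":-0.008,"y":0,"z":0,"hand":0},{"ax":0,"ay":0,"az":0,"x":0,"y":0,"z":0,"hand":0}])

```text
t: 18.2
tool_pos: [0.5991, 0.0989, 0.0184]
orientation: [0.0, 0.622, 0.783, -0.0]
ft_force: [-0.2, -0.2, 0.3]
grip_width: 0.0002
```

```bash
python3 - <<'E'
from trk import *
both([-.02,.01,.25],'o')
E
```

```text
top light in bay mm [ -6.6 -28.7] yaw 0.255 cost 366 of 1568
scene light in bay mm [-20.9   9.5] yaw 0.303 cost 289 of 2392
t 18.3 tcp bay mm [-56.3 134.4] z 0.0181 toolx yaw rel bay 1.8316 tilt [-0.    -0.001 -1.   ] F [-0.12  0.32  0.15] 0.0001
```

View pics/o_top.png

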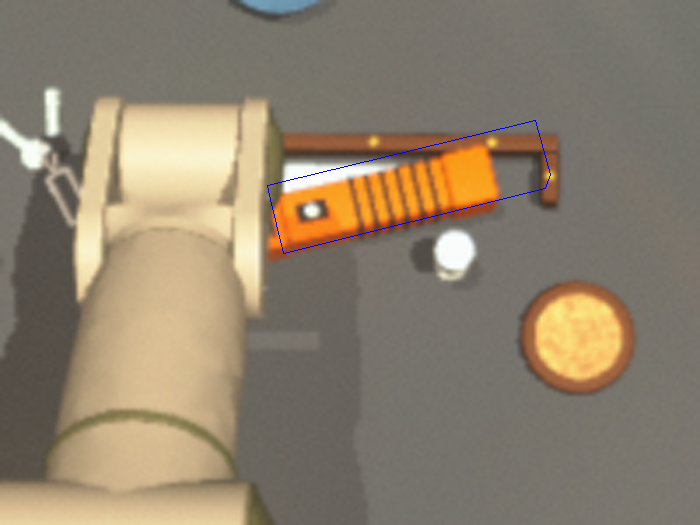

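View pics/o_scene.png

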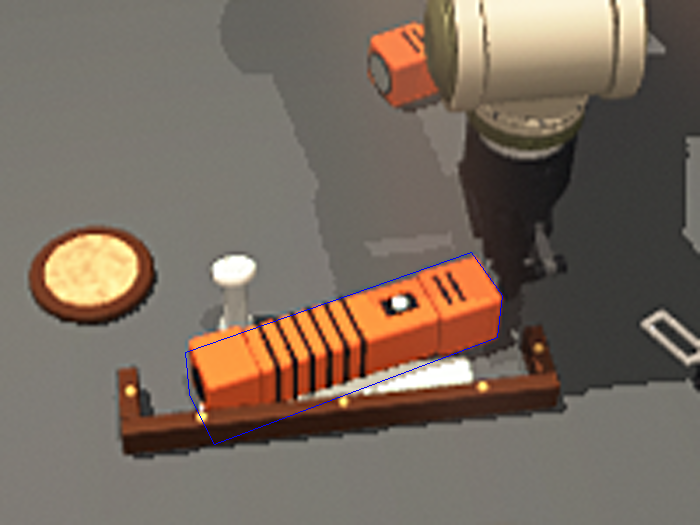

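Call:
send_rows(series=[{"ax":0,"ay":0,"az":0,"x":-0.006,"y":-0.001,"z":0,"hand":0},{"ax":0,"ay":0,"az":0,"x":-0.006,"y":-0.001,"z":0,"hand":0},{"ax":0,"ay":0,"az":0,"x":0,"y":0,"z":0,"hand":0}])

```text
t: 18.68
tool_pos: [0.5998, 0.0869, 0.0182]
orientation: [0.0, 0.622, 0.783, -0.0]
ft_force: [-0.7, -0.1, -0.1]
grip_width: 0.0001
```

```bash
python3 - <<'E'
from trk import *
both([-.02,.0,.25],'p')
E
```

```text
top light in bay mm [ -8.  -40.8] yaw 0.216 cost 313 of 1569
scene light in bay mm [-21.7  -4.2] yaw 0.272 cost 273 of 2409
t 18.775 tcp bay mm [-55.  122.3] z 0.0183 toolx yaw rel bay 1.8315 tilt [ 0. -0. -1.] F [-0.39  0.13  1.2 ] 0.0
```

View pics/p_top.png

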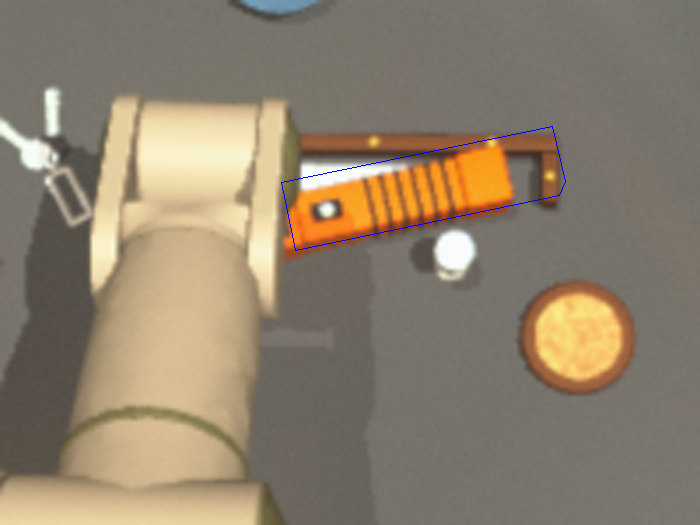

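Call:
send_rows(series=[{"ax":0,"ay":0,"az":0,"x":0.02,"y":0,"z":0,"hand":0},{"ax":0,"ay":0,"az":0,"x":0,"y":0,"z":-0.06,"hand":0},{"ax":0,"ay":0,"az":0,"x":0,"y":-0.046,"z":-0.02,"hand":0},{"ax":0,"ay":0,"az":0,"x":-0.056,"y":0,"z":0,"hand":0},{"ax":0,"ay":0,"az":0.17,"x":0,"y":0,"z":0,"hand":0}])

```text
t: 19.4
tool_pos: [0.5634, 0.0406, 0.0989]
orientation: [0.001, 0.688, 0.726, 0.0]
ft_force: [0.2, 1.1, -0.9]
grip_width: -0.0002
```

Call:
send_rows(series=[{"ax":0,"ay":0,"az":0.17,"x":0,"y":0,"z":0,"hand":0},{"ax":0,"ay":0,"az":0.17,"x":0,"y":0,"z":0,"hand":0},{"ax":0,"ay":0,"az":0.17,"x":0,"y":0,"z":0,"hand":0},{"ax":0,"ay":0,"az":0.17,"x":0,"y":0,"z":0,"hand":0},{"ax":0,"ay":0,"az":0.17,"x":0,"y":0,"z":0,"hand":0}])

```text
t: 20.02
tool_pos: [0.5629, 0.0434, 0.0983]
orientation: [-0.0, 0.926, 0.378, -0.0]
ft_force: [-0.5, -0.0, 0.1]
grip_width: -0.0001
```

Call:
send_rows(series=[{"ax":0,"ay":0,"az":0.17,"x":0,"y":0,"z":0,"hand":0},{"ax":0,"ay":0,"az":0.17,"x":0,"y":0,"z":0,"hand":0},{"ax":0,"ay":0,"az":0.17,"x":0,"y":0,"z":0,"hand":0},{"ax":0,"ay":0,"az":0.17,"x":0,"y":0,"z":0,"hand":0},{"ax":0,"ay":0,"az":0,"x":0,"y":0,"z":0,"hand":0}])

```text
t: 20.65
tool_pos: [0.5629, 0.0431, 0.0983]
orientation: [-0.0, 0.999, 0.052, -0.0]
ft_force: [0.1, -0.5, 0.4]
grip_width: 0.0001
```

```bash
python3 - <<'E'
from trk import *
both([-.023,.0,.24],'q')
E
```

```text
top light in bay mm [  5.5 -92.9] yaw 0.239 cost 609 of 1572
scene light in bay mm [-19.1  -3.6] yaw 0.265 cost 268 of 2418
t 20.75 tcp bay mm [-90.4  76.7] z 0.0983 toolx yaw rel bay 0.1358 tilt [ 0.  0. -1.] F [-1.02  0.47  0.68] -0.0002
```

View pics/q_scene.png

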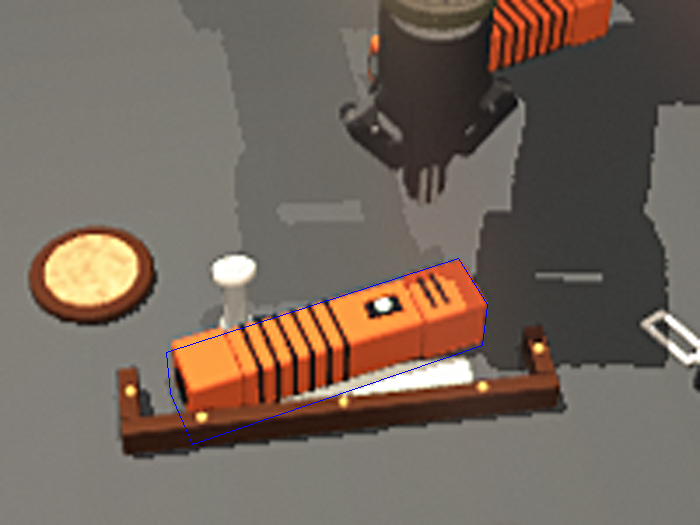

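Call:
send_rows(series=[{"ax":0,"ay":0,"az":0,"x":0,"y":0,"z":0.04,"hand":0},{"ax":0,"ay":0,"az":0,"x":0,"y":0,"z":0.035,"hand":0},{"ax":0,"ay":0,"az":0,"x":0,"y":0,"z":0.005,"hand":0},{"ax":0,"ay":0,"az":0,"x":0.01,"y":0,"z":0,"hand":0},{"ax":0,"ay":0,"az":0,"x":0.01,"y":0,"z":0,"hand":0}])

```text
t: 21.38
tool_pos: [0.5845, 0.0442, 0.0198]
orientation: [0.0, 0.999, 0.051, 0.001]
ft_force: [-1.8, 0.8, 2.0]
grip_width: -0.0001
```

Call:
send_rows(series=[{"ax":0,"ay":0,"az":0.03,"x":0.008,"y":0,"z":0,"hand":0},{"ax":0,"ay":0,"az":0.03,"x":0.008,"y":0,"z":0,"hand":0},{"ax":0,"ay":0,"az":0.03,"x":0.008,"y":0,"z":0,"hand":0},{"ax":0,"ay":0,"az":0,"x":0,"y":0,"z":0,"hand":0}])

```text
t: 21.88
tool_pos: [0.6077, 0.0457, 0.0183]
orientation: [0.0, 1.0, 0.005, 0.001]
ft_force: [-0.3, 0.3, -1.1]
grip_width: 0.0001
```

```bash
python3 - <<'E'
from trk import *
both([-.01,.0,.04],'r')
E
```

```text
top light in bay mm [ 9.4 -1.7] yaw -0.041 cost 431 of 1587
scene light in bay mm [ 0.8 -5.7] yaw 0.069 cost 122 of 2505
t 21.975 tcp bay mm [-46.4  81. ] z 0.0182 toolx yaw rel bay 0.0418 tilt [ 0. -0. -1.] F [ 0.38  0.34 -0.45] -0.0003
```

View pics/r_scene.png

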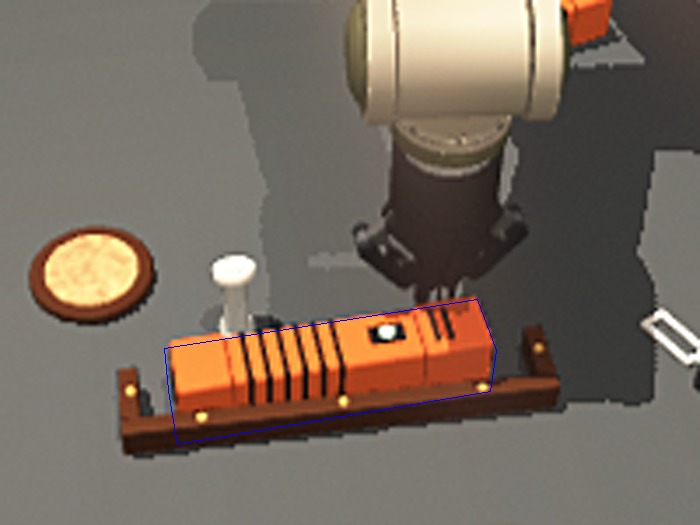

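View pics/r_top.png

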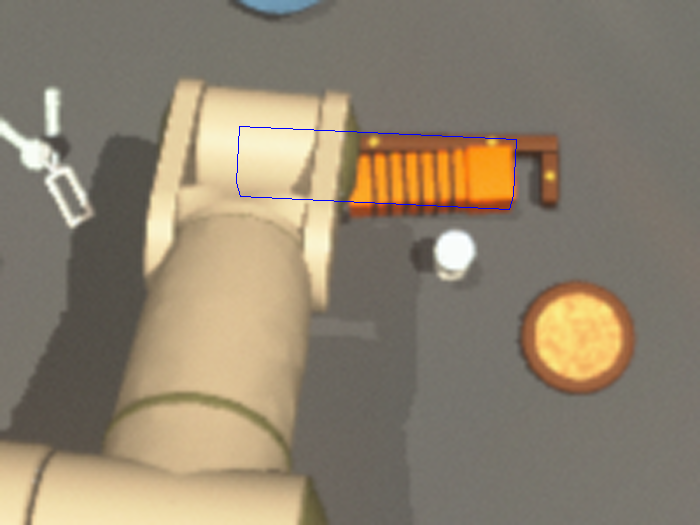

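Call:
send_rows(series=[{"ax":0,"ay":0,"az":0.04,"x":0.004,"y":0,"z":0,"hand":0},{"ax":0,"ay":0,"az":0,"x":0.004,"y":0,"z":0,"hand":0}])

```text
t: 22.22
tool_pos: [0.6148, 0.0457, 0.0182]
orientation: [-0.0, 1.0, -0.014, -0.0]
ft_force: [-2.5, -0.1, 0.1]
grip_width: 0.0004
```

Call:
send_rows(series=[{"ax":0,"ay":0,"az":0,"x":0.002,"y":0,"z":0,"hand":0},{"ax":0,"ay":0,"az":0,"x":0,"y":0,"z":0,"hand":0}])

```text
t: 22.48
tool_pos: [0.6171, 0.0456, 0.0183]
orientation: [0.0, 1.0, -0.014, 0.0]
ft_force: [-0.2, 0.0, -0.9]
grip_width: -0.0002
```

```bash
python3 - <<'E'
from trk import *
both([-.005,.0,.0],'s')
E
```

```text
top light in bay mm [11.3 -2.6] yaw -0.009 cost 411 of 1588
scene light in bay mm [ 5.3 -6. ] yaw 0.028 cost 114 of 2520
t 22.575 tcp bay mm [-36.4  81.1] z 0.0184 toolx yaw rel bay 0.0019 tilt [ 0.001 -0.    -1.   ] F [ 0.63 -0.53  0.21] 0.0001
```

View pics/s_scene.png

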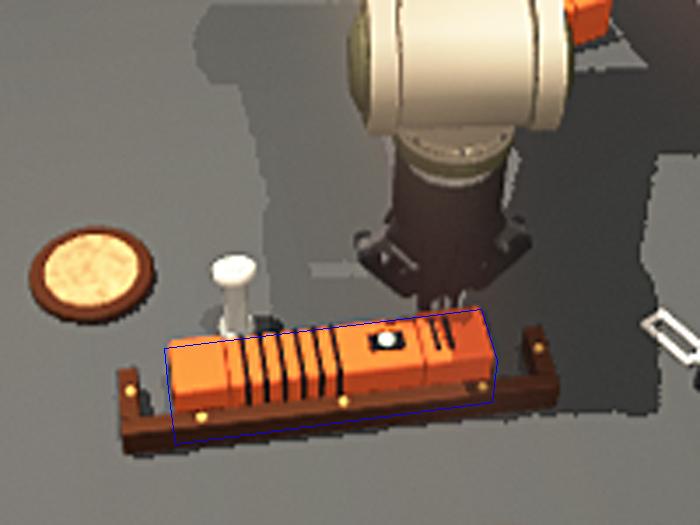

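Not yet at the rail (no steady resistance); continue in small steps.

Call:
send_rows(series=[{"ax":0,"ay":0,"az":0,"x":0.002,"y":0,"z":0,"hand":0},{"ax":0,"ay":0,"az":0,"x":0.002,"y":0,"z":0,"hand":0}])

```text
t: 22.82
tool_pos: [0.6202, 0.0457, 0.0183]
orientation: [-0.0, 1.0, -0.014, -0.001]
ft_force: [-13.2, 0.8, 9.3]
grip_width: 0.0001
```

Call:
send_rows(series=[{"ax":0,"ay":0,"az":0,"x":0.0015,"y":0,"z":0,"hand":0}])

```text
t: 22.95
tool_pos: [0.6202, 0.0457, 0.0183]
orientation: [-0.0, 1.0, -0.014, -0.004]
ft_force: [-21.1, -0.0, 15.7]
grip_width: -0.0002
```

Call:
send_rows(series=[{"ax":0,"ay":0,"az":0,"x":0.0015,"y":0,"z":0,"hand":0}])

```text
t: 23.08
tool_pos: [0.6201, 0.0456, 0.0184]
orientation: [0.0, 1.0, -0.014, -0.006]
ft_force: [-30.8, -1.1, 21.4]
grip_width: 0.0003
```

Call:
send_rows(series=[{"ax":0,"ay":0,"az":0,"x":-0.006,"y":0,"z":0,"hand":0},{"ax":0,"ay":0,"az":0,"x":-0.03,"y":0,"z":0,"hand":0},{"ax":0,"ay":0,"az":0,"x":-0.05,"y":0,"z":0,"hand":0},{"ax":0,"ay":0,"az":0,"x":-0.05,"y":0,"z":-0.02,"hand":0},{"ax":0,"ay":0,"az":0,"x":-0.05,"y":0,"z":-0.03,"hand":0}])

```text
t: 23.7
tool_pos: [0.4365, 0.0509, 0.0685]
orientation: [-0.0, 1.0, -0.015, -0.0]
ft_force: [0.7, -0.3, 0.9]
grip_width: -0.0004
```

```bash
python3 - <<'E'
from trk import *
both([0,.0,.0],'t')
E
```

```text
top light in bay mm [ 9.6 -4.8] yaw 0.02 cost 79 of 1587
scene light in bay mm [ 6.8 -4.8] yaw 0.012 cost 103 of 2524
t 23.8 tcp bay mm [-218.    81.3] z 0.0704 toolx yaw rel bay 0.0021 tilt [ 0.002 -0.    -1.   ] F [ 0.26 -0.34  0.41] 0.0
```

View pics/t_top.png

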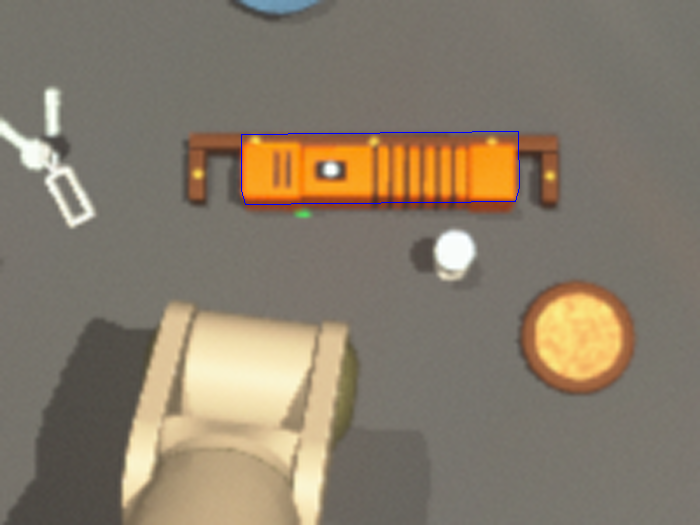

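View pics/t_scene.png

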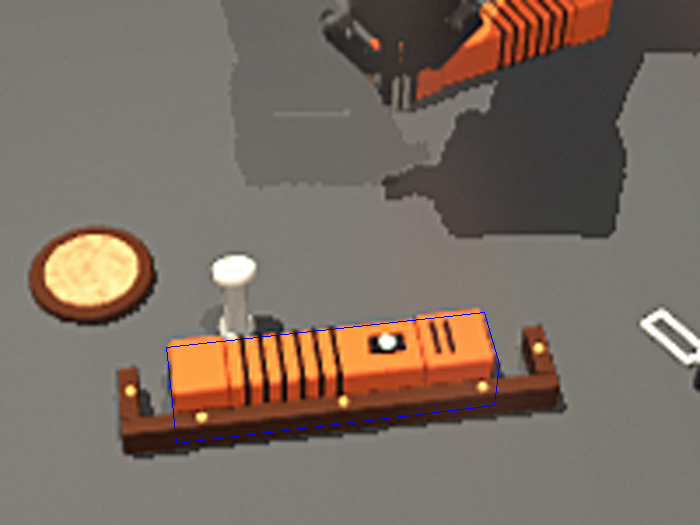

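```bash
python3 - <<'E'
from trk import *
a=[]
d=arm.camera('top');a.append(cv2.resize(d['img'][140:180,215:335],None,fx=6.6,fy=6.6,interpolation=cv2.INTER_CUBIC))
d=arm.camera('scene');a.append(cv2.resize(d['img'][245:305,210:345],None,fx=5.87,fy=5.5,interpolation=cv2.INTER_CUBIC)[:,:792])
save('u',np.vstack(a)); print(a[0].shape,a[1].shape)
E
```

```text
(264, 792, 3) (330, 792, 3)
```

View pics/u.png

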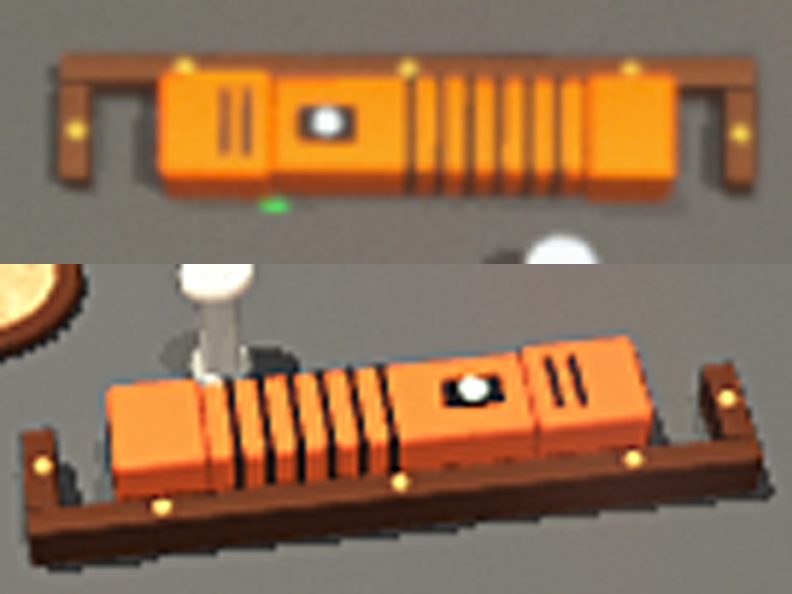

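```bash
python3 - <<'E'
from trk import *
for cam,(x0,y0,fx,fy,yo) in(('top',(215,140,6.6,6.6,0)),('scene',(210,245,5.87,5.5,264))):
    d=arm.camera(cam);im=cv2.imread('pics/u.png')if cam=='top' else im
    for z in(.048,):
        pts=[proj(d,(*tow(BAY[cam],x,y-.005),z)) for x,y in((-.024,-.115),(.024,-.115),(.024,.115),(-.024,.115))]
        q=[(round((u+.5-x0)*fx),round((v+.5-y0)*fy)+yo) for u,v in pts];print(cam,q)
        cv2.polylines(im,[np.array(q)],True,(255,0,0),1)
cv2.imwrite('pics/v.png',im)
E
```

```text
top [(682, 182), (682, 76), (160, 71), (158, 177)]
scene [(103, 384), (110, 469), (658, 414), (635, 333)]
```

View pics/v.png

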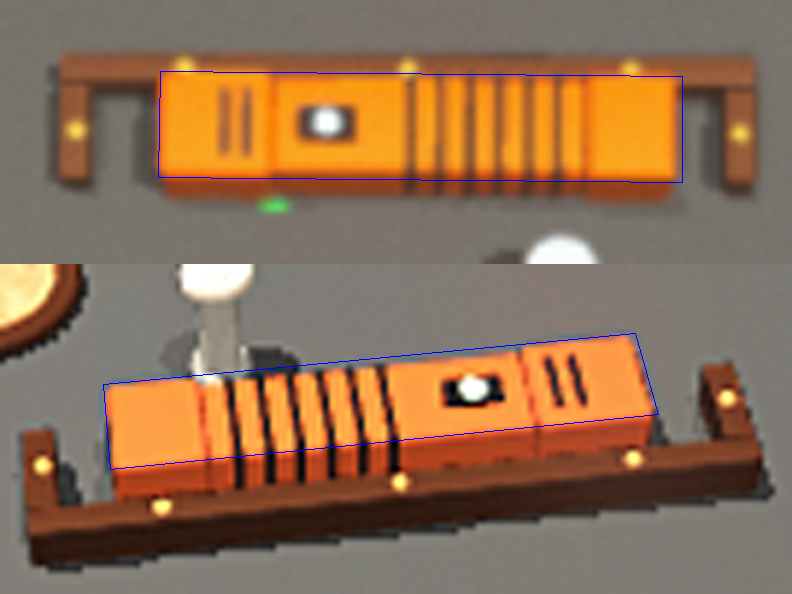

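Both overlays agree with a snug, parallel pose to about 1 mm. I'll add one light press near mid-length (left of the post) to make sure the tail is seated too.

Call:
send_rows(series=[{"ax":0,"ay":0,"az":0,"x":0.04,"y":0.054,"z":0,"hand":0},{"ax":0,"ay":0,"az":0,"x":0.04,"y":0,"z":0.05,"hand":0},{"ax":0,"ay":0,"az":0,"x":0.05,"y":0,"z":0.002,"hand":0},{"ax":0,"ay":0,"az":0,"x":0.04,"y":0,"z":0,"hand":0},{"ax":0,"ay":0,"az":0,"x":0.008,"y":0,"z":0,"hand":0}])

```text
t: 24.62
tool_pos: [0.6126, -0.0047, 0.0159]
orientation: [-0.0, 1.0, -0.015, -0.0]
ft_force: [-0.8, 0.1, 0.4]
grip_width: 0.0001
```

Call:
send_rows(series=[{"ax":0,"ay":0,"az":0,"x":0.002,"y":0,"z":0,"hand":0},{"ax":0,"ay":0,"az":0,"x":0.002,"y":0,"z":0,"hand":0}])

```text
t: 24.88
tool_pos: [0.6141, -0.0045, 0.0172]
orientation: [-0.0, 1.0, -0.015, -0.001]
ft_force: [-0.9, -0.2, -0.1]
grip_width: 0.0002
```

Call:
send_rows(series=[{"ax":0,"ay":0,"az":0,"x":0.002,"y":0,"z":0,"hand":0},{"ax":0,"ay":0,"az":0,"x":0.002,"y":0,"z":0,"hand":0}])

```text
t: 25.12
tool_pos: [0.6186, -0.0047, 0.0177]
orientation: [0.0, 1.0, -0.015, 0.0]
ft_force: [-0.1, -0.1, -0.1]
grip_width: -0.0
```

Call:
send_rows(series=[{"ax":0,"ay":0,"az":0,"x":0.0015,"y":0,"z":0,"hand":0},{"ax":0,"ay":0,"az":0,"x":0,"y":0,"z":0,"hand":0}])

```text
t: 25.38
tool_pos: [0.6203, -0.0047, 0.0176]
orientation: [-0.0, 1.0, -0.015, 0.0]
ft_force: [0.1, 0.4, -0.0]
grip_width: 0.0
```

Call:
send_rows(series=[{"ax":0,"ay":0,"az":0,"x":0.001,"y":0,"z":0,"hand":0}])

```text
t: 25.5
tool_pos: [0.6207, -0.0047, 0.0175]
orientation: [-0.0, 1.0, -0.015, -0.001]
ft_force: [-6.2, -0.4, 4.6]
grip_width: -0.0
```

Call:
send_rows(series=[{"ax":0,"ay":0,"az":0,"x":-0.006,"y":0,"z":0,"hand":0},{"ax":0,"ay":0,"az":0,"x":-0.05,"y":0,"z":0,"hand":0},{"ax":0,"ay":0,"az":0,"x":-0.06,"y":0,"z":0,"hand":0},{"ax":0,"ay":0,"az":0,"x":-0.05,"y":0,"z":-0.03,"hand":0},{"ax":0,"ay":0,"az":0,"x":-0.01,"y":0,"z":-0.06,"hand":0}])

```text
t: 26.12
tool_pos: [0.4408, 0.0013, 0.1065]
orientation: [-0.001, 1.0, -0.015, -0.004]
ft_force: [1.7, 0.5, 2.4]
grip_width: -0.0
```

```bash
python3 - <<'E'
from trk import *
d=arm.camera('top');t=d
save('w_top',d['img'])
d=arm.camera('scene');save('w_scene',d['img'])
for n in('coaster','keys','lockbox'):
    for r in arm.recognise(n,t)[:1]: print(n,r['centre'].round(3) if hasattr(r['centre'],'round') else r['centre'])
both([0,-.005,0])
E
```

```text
coaster [0.5148, -0.2065, 0.0099]
keys [0.687, 0.2384, 0.0029]
lockbox [0.4858, -0.4662, 0.0727]
top light in bay mm [10.5 -3.2] yaw 0.02 cost 71 of 1588
scene light in bay mm [ 6.7 -5.9] yaw 0.012 cost 103 of 2524
t 26.475 tcp bay mm [-207.2   30.9] z 0.1064 toolx yaw rel bay 0.0017 tilt [-0.002  0.001 -1.   ] F [-0.63  0.54 -0.24] 0.0001
```

View pics/w_top.png

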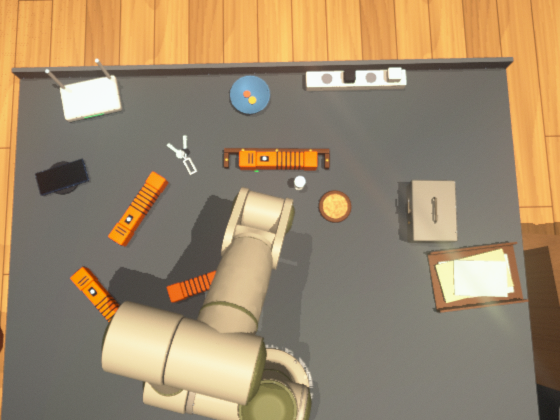

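The final top view shows the light parked between the rails at (278,160). The coaster (335,206), keys (185,155) and lockbox (434,210) are where they started, and the robot is clear, so I'm handing in.

```bash
python3 -c "
from station import arm
print(arm.sign_off())"
```

```text
the job is handed in; nothing more can be done
None
```

The orange flashlight farthest to the robot's right is parked in the walnut bay, and the job was handed in at about 26.5 s of the 64 s allowed. I only pushed it with the shut fingertips:
1. I swung the tail in left of the post.
2. I slid it lengthwise behind the post, easing the lens end round part-way so it would not jam.
3. I swung the lens end round until the light met the back rail.
4. I pressed lightly near the middle to seat the tail.

**Position:** overlays of the ideal parked pose on the top and scene views match to about 1 mm, with the light parallel to the back rail. It sits about 5 mm right of bay centre, with visible gaps at both end rails.

**Contact at the rail:** the mid-length press at 6 N met firm resistance within about 0.5 mm of where a seated light should be.

**Other objects:** I never saw the light touch the post, and I estimated at least about 18 mm of clearance as it went past. The coaster, keys and lockbox re-measured within 3 mm of their starting positions, which is within measurement noise.

**What disagreed:**
- My automatic outline tracker read the parked light 7–10 mm too deep and up to 0.02 rad askew. I put this down to masking out the pixels around the rails, and went by the overlays and contact forces instead.
- The lens-end press went further than I meant: it reached about 31 N horizontally and 21 N vertically (limits: 120 N at the wrist, 40 N from the gripper's body) before I backed off.

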